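# Lock the cases in the jig and stack them, blue on top

## Task

Roll the jig's thumbwheel with a fingertip until the red pointer is in the green band. Then twist the orange cap of every case on the bench clockwise fully home (a case just spins round with its cap unless it stands between the jig's fences), and stack all the cases upright in one square column on the middle of the red plate, long sides along the plate's long side, the blue case on top of the grey ones. Leave the pointer in the band and the other things on the bench alone.

Things in the scene. Friction and masses are not known exactly. Their poses are not given: they have to be found in the camera images.
- wheel (a joint): jig's thumbwheel, rad, 0 to 3.0; starts at 0 to 0.6. Dragging its top towards the jig's +y (away from the channel) raises it and slides the steel fence 8 mm per rad away from the yellow one: gap = 38 mm + 8 mm x value. Red pointer in the green band from 1.66 to 2.40 (gap 51.3 to 57.2 mm), middle 2.0. Takes about 4 N at the rim, which is grippy; stays where left
- wheel_top (a point): fixed point on top of the grey knurled thumbwheel, 48 mm above the bench, 100 mm to the +y side of the channel's middle; axes as the jig. Wheel: radius 22 mm, 10 mm wide, level axis along the jig's x, sunk in a blue housing (22 mm in x, 60 mm in y) 40 mm high, so only 8 mm stands out and it cannot be pinched: press a closed fingertip on top, about 6 N, and drag
- jig: fixed grey plate 120 (x) x 190 (y) x 8 mm. Origin on the bench under the channel's middle; x along the channel, y towards the thumbwheel. Two fences 90 mm long, 12 mm thick, tops 30 mm above the bench: fixed yellow one at -y, inner face y = -27 mm; sliding steel one at +y, inner face y = 11 mm + 8 mm x wheel value. Channel open at both ends, no end stops
- channel (a point): point on the channel's floor, 8 mm above the bench, at the jig's origin in x and y; axes as the jig
- pointer (a point): red pointer at the +x end of the sliding fence, at the mid-thickness of the fence; beside a white scale with a green band on the jig plate
- plate: fixed red plate 120 (x) x 96 (y) x 10 mm with an orange rectangle 74 x 52 mm in the middle of its top, long side along x. Origin in the middle of its underside
- plate_top (a point): middle of the plate's top, 10 mm above the bench; axes as the plate (x along the long side)
- case_a: closed grey case 70 (x) x 48 (y) x 44 mm, 62 mm high with its orange cap, 0.27 to 0.45 kg, on a slick white base 66 x 44 mm (friction about 0.2). Origin in the middle of its underside, z up. Two or three of the grey cases a, b, c are present (an absent one is None)
- cap_a (a joint): cap of case_a, rad, 0 to 1.2, grows clockwise from above; stop at 1.2 = home, bar along the case's x. At v the bar points 1.2 - v counter-clockwise of the case's x. Starts at 0 to 0.35. Stiff (0.25 N m): unless held between the jig's fences the case just spins on its slick base with the cap, even if pressed on; stiff enough to carry the case by
- grip_a (a point): middle of the orange cap of case_a: flat-topped bar 48 (x) x 38 (y) x 18 mm high, turning about the case's vertical middle axis, its underside 44 mm above the case's underside; this point is 53 mm above the case's underside, x along the bar. Gripped across the 38 mm
- case_b: closed grey case 70 (x) x 48 (y) x 44 mm, 62 mm high with its orange cap, 0.27 to 0.45 kg, on a slick white base 66 x 44 mm (friction about 0.2). Origin in the middle of its underside, z up. Two or three of the grey cases a, b, c are present (an absent one is None)
- cap_b (a joint): cap of case_b, rad, 0 to 1.2, grows clockwise from above; stop at 1.2 = home, bar along the case's x. At v the bar points 1.2 - v counter-clockwise of the case's x. Starts at 0 to 0.35. Stiff (0.25 N m): unless held between the jig's fences the case just spins on its slick base with the cap, even if pressed on; stiff enough to carry the case by
- grip_b (a point): middle of the orange cap of case_b: flat-topped bar 48 (x) x 38 (y) x 18 mm high, turning about the case's vertical middle axis, its underside 44 mm above the case's underside; this point is 53 mm above the case's underside, x along the bar. Gripped across the 38 mm
- case_c: closed grey case 70 (x) x 48 (y) x 44 mm, 62 mm high with its orange cap, 0.27 to 0.45 kg, on a slick white base 66 x 44 mm (friction about 0.2). Origin in the middle of its underside, z up. Two or three of the grey cases a, b, c are present (an absent one is None)
- cap_c (a joint): cap of case_c, rad, 0 to 1.2, grows clockwise from above; stop at 1.2 = home, bar along the case's x. At v the bar points 1.2 - v counter-clockwise of the case's x. Starts at 0 to 0.35. Stiff (0.25 N m): unless held between the jig's fences the case just spins on its slick base with the cap, even if pressed on; stiff enough to carry the case by
- grip_c (a point): middle of the orange cap of case_c: flat-topped bar 48 (x) x 38 (y) x 18 mm high, turning about the case's vertical middle axis, its underside 44 mm above the case's underside; this point is 53 mm above the case's underside, x along the bar. Gripped across the 38 mm
- case_top: closed blue case 70 (x) x 48 (y) x 44 mm, 62 mm high with its orange cap, 0.27 to 0.45 kg, on a slick white base 66 x 44 mm (friction about 0.2). Origin in the middle of its underside, z up. Otherwise like the grey ones; always present
- cap_top (a joint): cap of case_top, rad, 0 to 1.2, grows clockwise from above; stop at 1.2 = home, bar along the case's x. At v the bar points 1.2 - v counter-clockwise of the case's x. Starts at 0 to 0.35. Stiff (0.25 N m): unless held between the jig's fences the case just spins on its slick base with the cap, even if pressed on; stiff enough to carry the case by
- grip_top (a point): middle of the orange cap of case_top: flat-topped bar 48 (x) x 38 (y) x 18 mm high, turning about the case's vertical middle axis, its underside 44 mm above the case's underside; this point is 53 mm above the case's underside, x along the bar. Gripped across the 38 mm
- bottle: amber bottle 52 mm wide, 105 mm high; not part of the job, leave it where it is
- wrench: wrench lying flat; not part of the job, leave it where it is
- driver: screwdriver lying flat; not part of the job, leave it where it is
- tape: blue tape core lying flat, 90 mm wide, 24 mm high; not part of the job, leave it where it is
Not all that is in view belongs to the job. There is more than one size of the case_top; the one meant has the size given above. Of the things that look like the jig, the smaller one is meant.

How it is judged:
By the outcome, as a careful person would: the job done as asked, in the order asked, and still so for the second after the job is handed in, with the robot touching nothing.
Of case_a, case_b, case_c only 2 to 3 are there at a start; the rules pass over those that are not, and their reading is None.
At some moment in a run one of case_top may be knocked a few centimetres aside while the robot is not near it.
It also fails if it takes over 210 s, if anything falls off the work surface, if the arm or the gripper's body presses on something with over 40 N, if the wrist force passes 120 N, or if a joint passes its speed limit or range.

## Robot

A 6-joint arm with a two-finger parallel gripper is mounted at the origin on the work surface. World frame = base frame: x ahead of the robot, y to its left, z up, the work surface at z = 0. Lengths are in m, angles in rad, forces in N, time in s.
With the tool pointing down it reaches from about 0.3 to 0.95 m from the base axis. Payload 3.1 kg.
Tool frame: the origin (TCP) lies between the finger pads; the fingertips stand 17 mm ahead of it and the grasp point (between the pads) lies 2 mm behind it; z points along the fingers, y is the line along which they close (so a half turn about z gives the same grasp; the last joint's range is limited). The gripper opens to 85 mm and grips with 20 to 120 N. Pads are 22 mm wide; open, the fingers measure 114 mm over their backs; the gripper's body (76 mm by 85 mm) begins 54 mm behind the grasp point. The pads swing forward as they close: fully open they stand 13 mm farther back than shut.
Start: joints at [-1.259, 0.308, 1.634, -0, 1.2, -0.07], TCP at [0.233, -0.58, 0.248] pointing down, gripper open.
Joint ranges: [-3.06, 3.06], [-0.79, 1.96], [0.05, 2.63], [-1.19, 4.34], [0.05, 2.64], [-2.94, 2.94]. Speed limits (rad/s): [2.79, 2.79, 3.14, 3.14, 3.14, 3.14].

## Interface

Orientations are given as a unit quaternion [w, x, y, z].
In Python, from rig import manip gives the robot as it stands.
- The arm moves only by the shell command python3 -m inch 'ROWS'. ROWS is JSON, a list of rows, each a list of 3 entries, a list of its own where there are three numbers: the opening, from 0 (shut) to 1 (fully open), then the shift along the tool's x, y, z in m, then the turn, a rotation vector about the tool's x, y, z in rad. In form: [[hand, [tx, ty, tz], [rx, ry, rz]], ...]. A call has 1 to 10 rows; each row shifts and turns the commanded pose from where the row before left it, along the tool's axes as they then stand; what a row does not reach is not made up. A row lasts 1/12 s, in which the tool goes at most 41.7 mm and 7.16 degrees, less where a joint would pass 70% of its speed; a pose out of reach is approached as far as the arm can. A call with a gripper value outside its range is refused whole. The fingers move at their own pace and stop on an object; the grip force is fixed at half the most. Time passes only in rows, so rows that do not move let the fingers close. It gives the time, the measured TCP pose, the force, the opening and the grip force at its end, in the units of the state.
- manip.read_state(): the state, without advancing time (a new reading comes with each control period).
- manip.read_camera(name): name is "side" or "top" or "wrist"; returns a dict with "img" (420x560x3 uint8, red, green, blue), "fov_y" (degrees; the focal length in pixels is half the picture's height over the tangent of half this angle, whatever the lens; pixels are square), "cx", "cy" (the principal point, pixels), "k1" (the pictures are not rectified: a ray, as slopes to the right and down, at radius r is drawn at 1 + k1 r^2 times it, then the intrinsics apply), "position" and "attitude" of the camera in the world. Camera axes: x right, y down, z forward; pixel columns grow to the right and rows downward; lengths in m; the calibration is good to about 2 mm. A picture is of the moment at which its call begins. There is no depth.
- manip.finish_job(): hands the job in; it is judged then, once.
Trained networks look in the newest picture that a camera, given by its name, has taken for a name from the list of things; names that differ only in an ending like _2 or _b are one class to them, and where a whole thing is asked for, a point or a joint stands for the part that bears it (a point fixed in the world has none). Each returns a list of dicts, best first, with "confidence" (0 to 1); they miss things now and then, are a little off and sometimes report something else, mostly with a low value. They report only what shows in the picture. A call takes as long as a camera call. They do not tell look-alikes from the thing itself.
- manip.masks_of(camera, label): "mask" (420x560 bool, what is visible of it) and "bbox" ([left, top, right, bottom] in pixels, round what is visible of it).
- manip.mark_of(camera, label): "point" ([row, column] in pixels: a listed point, or the origin of a listed thing).
The state is a dict: "time": time; "q": joint angles; "qvel": joint speeds; "effort": joint torques, N m; "tcp_pos": TCP position; "ee_rot": TCP orientation; "ft_force": force on the tool from outside, world axes, zero at the start; "torque": the same for the moment, N m; "width": opening from 0.0 (shut) to 1.0 (fully open); "grip_force": force on a finger pad.
Only numpy, scipy, OpenCV 4.12 (cv2) and the standard library are available. Lean on these libraries where they do the work, as an engineer would, in place of code of your own. Each camera call takes 0.05 s, during which the arm holds its last target. There are 200 camera calls.

## Working session

There is one attempt and no reset: what is moved stays moved. The work goes in short steps, Python scripts to look and compute and a shell command to move; the robot and the scene stay as the last step left them, time stands still between calls to the robot, and variables do not carry over. Pictures are saved under pics/ and viewed, at most 14 in all, crops included, and the job is handed in when it is done.

```bash
ls; mkdir -p pics
python3 - <<'E'
from rig import manip
import cv2,numpy as np
s=manip.read_state();print(s)
for n in("top","side"):
    c=manip.read_camera(n);print(n,{k:v for k,v in c.items() if k!='img'})
    cv2.imwrite(f"pics/{n}0.png",c["img"][:,:,::-1])
    for l in("case_a","case_top","grip_a","grip_top","jig","channel","wheel_top","pointer","plate","plate_top","bottle"):
        print(l,[(np.round(d["point"]).tolist(),round(d["confidence"],2)) for d in manip.mark_of(n,l)])
E
```

```text
pics
{'time': 0.0, 'q': array([-1.25869092e+00,  3.08996056e-01,  1.63518560e+00, -2.97089817e-05,
        1.19967445e+00, -6.96900952e-02]), 'qvel': array([ 0.00044038, -0.000164  ,  0.00119797,  0.00012839, -0.00100846,
        0.00024621]), 'effort': array([-3.38806731e-04, -4.15252411e+01, -2.76665211e+01, -2.25027879e-04,
        1.03203580e-02,  1.13321491e-05]), 'tcp_pos': array([ 0.23260154, -0.57927097,  0.24705304]), 'ee_rot': array([-1.12175215e-03,  9.81832638e-01,  1.89745595e-01, -1.50574092e-04]), 'ft_force': array([ 0.86264922,  0.67332323, -1.61508387]), 'torque': array([ 0.06826561,  0.00480471, -0.00050512]), 'grip_force': 0.0, 'width': 0.9991865073208401}
top {'fov_y': 42.07901729879159, 'cx': 275.1274322348187, 'cy': 199.43761472205034, 'k1': 0.04286534329783001, 'position': array([ 0.3031695 , -0.00581856,  1.50732811]), 'attitude': array([-0.04028849,  0.71090681, -0.70093832,  0.04091236])}
case_a [([169.0, 208.0], 0.71), ([210.0, 136.0], 0.6)]
case_top [([147.0, 169.0], 0.96), ([256.0, 154.0], 0.6), ([134.0, 105.0], 0.59)]
grip_a [([208.0, 126.0], 0.72), ([16
[... 730 characters left out ...]
712])}
case_a [([330.0, 290.0], 0.97), ([257.0, 251.0], 0.83), ([262.0, 290.0], 0.6), ([196.0, 277.0], 0.25)]
case_top [([309.0, 349.0], 0.68), ([290.0, 218.0], 0.59)]
grip_a [([318.0, 287.0], 0.97), ([243.0, 247.0], 0.81), ([249.0, 292.0], 0.59), ([290.0, 220.0], 0.45)]
grip_top [([288.0, 350.0], 0.96), ([277.0, 218.0], 0.85), ([345.0, 181.0], 0.56)]
jig [([154.0, 362.0], 0.92), ([194.0, 277.0], 0.68)]
channel [([152.0, 356.0], 0.84), ([195.0, 275.0], 0.75)]
wheel_top [([205.0, 277.0], 0.92), ([162.0, 373.0], 0.81)]
pointer [([197.0, 258.0], 0.84), ([155.0, 341.0], 0.81)]
plate [([156.0, 281.0], 0.6)]
plate_top [([154.0, 283.0], 0.94), ([292.0, 219.0], 0.45)]
bottle [([184.0, 222.0], 0.85)]
```

View pics/top0.png

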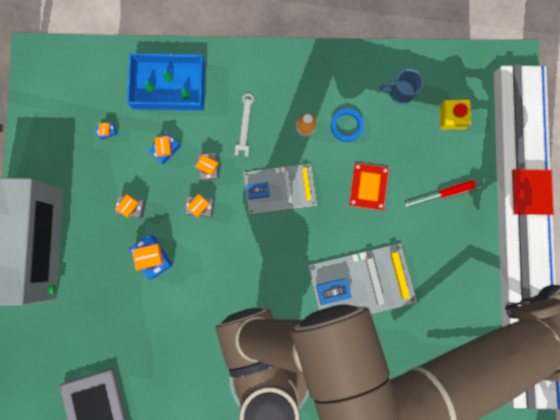

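View pics/side0.png

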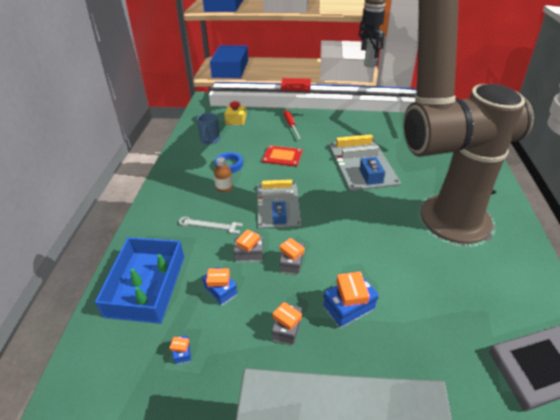

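The top view shows three blue cases: small (105,130), middle (164,148) and large (150,257). It also shows grey cases at (207,165), (128,206) and (199,205), and two jigs: small (280,189) and large (363,280). The middle blue case matches the grey ones in size, so I take it with the small jig, to be confirmed by measurement.

```bash
cat > h.py <<'E'
from rig import manip
import cv2,numpy as np
from scipy.spatial.transform import Rotation as R
from scipy.optimize import least_squares
def rot(q): return R.from_quat(np.roll(q,-1)).as_matrix()
def cam(n):
    c=manip.read_camera(n); c["n"]=n; c["f"]=210/np.tan(np.radians(c["fov_y"]/2)); c["Rm"]=rot(c["attitude"]); return c
def proj(c,P):
    p=(np.atleast_2d(P)-c["position"])@c["Rm"]; s=p[:,:2]/p[:,2:]
    s=s*(1+c["k1"]*(s**2).sum(1,keepdims=True)); return s*c["f"]+[c["cx"],c["cy"]]  # (col,row)
def ray(c,uv):
    d=(np.asarray(uv,float)-[c["cx"],c["cy"]])/c["f"]; s=d.copy()
    for _ in range(20): s=d/(1+c["k1"]*(s@s))
    v=c["Rm"]@np.r_[s,1]; return v/np.linalg.norm(v)
def onz(c,uv,z):
    v=ray(c,uv); return c["position"]+v*(z-c["position"][2])/v[2]
def tri(obs):
    A=np.zeros((3,3));b=np.zeros(3)
    for c,uv in obs:
        v=ray(c,uv);M=np.eye(3)-np.outer(v,v);A+=M;b+=M@c["position"]
    return np.linalg.solve(A,b)
def save(c,name,box=None,k=1):
    im=c["img"][:,:,::-1]
    if box: im=im[box[1]:box[3],box[0]:box[2]]
    cv2.imwrite("pics/"+name,cv2.resize(im,None,fx=k,fy=k,interpolation=cv2.INTER_CUBIC))
def tool(): s=manip.read_state(); return s["tcp_pos"],rot(s["ee_rot"])
E
python3 - <<'E'
from h import *
t=cam("top");s=cam("side");np.set_printoptions(precision=3,suppress=True)
for n,a,b in [("mid",(162,148),(218,277)),("small",(105,129),(180,344)),("big",(148,256),(350,288)),("g1",(206,168),(247,243)),("g2",(126,208),(287,318)),("g3",(198,202),(292,249)),
 ("chan",(294,188),(275,195)),("wheel",(254,189),(277,205)),("pointer",(287,168),(258,197)),("plate",(371,185),(283,154)),("bigchan",(379,280),(356,152)),("bigwheel",(335,294),(373,162)),("bottle",(303,132),(222,184))]:
    print(n,tri([(t,a),(s,b)]),onz(t,a,0.05))
save(t,"crop1.png",(80,80,400,320),2.5)
w=cam("wrist"); print(w["position"]-manip.read_state()["tcp_pos"],w["Rm"],w["fov_y"])
E
```

```text
mid [0.609 0.302 0.057] [0.607 0.303 0.05 ]
small [0.661 0.463 0.036] [0.657 0.458 0.05 ]
big [0.318 0.322 0.075] [0.316 0.328 0.05 ]
g1 [0.56  0.183 0.047] [0.554 0.182 0.05 ]
g2 [0.446 0.392 0.051] [0.443 0.392 0.05 ]
g3 [0.457 0.2   0.055] [0.461 0.201 0.05 ]
chan [ 0.515 -0.058  0.005] [ 0.503 -0.056  0.05 ]
wheel [0.5   0.051 0.062] [0.499 0.051 0.05 ]
pointer [ 0.567 -0.038  0.011] [ 0.557 -0.037  0.05 ]
plate [ 0.518 -0.271  0.01 ] [ 0.514 -0.263  0.05 ]
bigchan [ 0.265 -0.29   0.017] [ 0.261 -0.283  0.05 ]
bigwheel [ 0.227 -0.166  0.065] [ 0.223 -0.167  0.05 ]
bottle [ 0.675 -0.08   0.019] [ 0.657 -0.079  0.05 ]
[0.066 0.027 0.127] [[ 0.373 -0.891 -0.259]
 [-0.928 -0.358 -0.106]
 [ 0.001  0.279 -0.96 ]] 71.20702812836701
```

View pics/crop1.png

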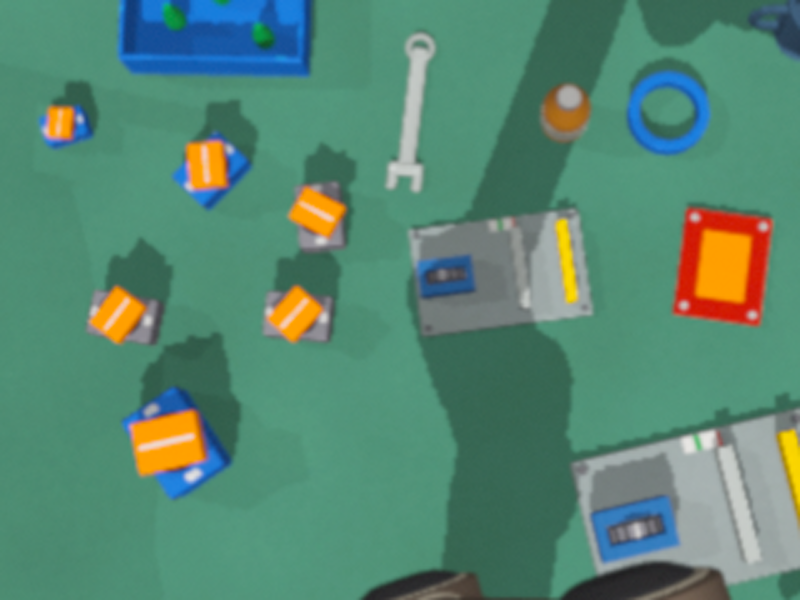

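I measured the middle blue case and the small jig as the ones meant. Large jig and the small and large blues are decoys. First move: take the wrist camera over the jig and plate.

```bash
cat >> h.py <<'E'
np.set_printoptions(precision=4,suppress=True)
def down(yaw): c,s=np.cos(yaw),np.sin(yaw); return np.array([[c,s,0],[s,-c,0],[0,0,-1.]])
def plan(pos,yaw,n,start=None):
    "per-row tool shift and turn that lead in n rows to TCP pos, tool x at yaw (mod nothing), pointing down"
    p,M=start if start else tool(); G=down(yaw); r=R.from_matrix(M.T@G).as_rotvec()/n
    S=sum(R.from_rotvec(r*k).as_matrix() for k in range(n)); t=np.linalg.solve(S,M.T@(np.asarray(pos)-p))
    print(n,"rows shift",t,"turn",r,"|t|mm",round(1e3*np.linalg.norm(t),1)); return (np.asarray(pos),G)
def st():
    s=manip.read_state();p,M=tool();print("t",round(s["time"],2),"tcp",p,"yaw",round(np.arctan2(M[1,0],M[0,0]),4),"tilt",M[:2,2],"F",s["ft_force"],"T",s["torque"],"w",round(s["width"],3),"q",s["q"])
E
python3 - <<'E'
from h import *
plan([.42,-.12,.33],0.,18)
E
```

```text
18 rows shift [ 0.0154 -0.0231 -0.0045] turn [-0.      0.      0.0212] |t|mm 28.1
```

```bash
python3 -m inch '[[0,[0.0154,-0.0231,-0.0045],[0,0,0.0212]],[0,[0.0154,-0.0231,-0.0045],[0,0,0.0212]],[0,[0.0154,-0.0231,-0.0045],[0,0,0.0212]],[0,[0.0154,-0.0231,-0.0045],[0,0,0.0212]],[0,[0.0154,-0.0231,-0.0045],[0,0,0.0212]],[0,[0.0154,-0.0231,-0.0045],[0,0,0.0212]],[0,[0.0154,-0.0231,-0.0045],[0,0,0.0212]],[0,[0.0154,-0.0231,-0.0045],[0,0,0.0212]],[0,[0.0154,-0.0231,-0.0045],[0,0,0.0212]]]' ; python3 -m inch '[[0,[0.0154,-0.0231,-0.0045],[0,0,0.0212]],[0,[0.0154,-0.0231,-0.0045],[0,0,0.0212]],[0,[0.0154,-0.0231,-0.0045],[0,0,0.0212]],[0,[0.0154,-0.0231,-0.0045],[0,0,0.0212]],[0,[0.0154,-0.0231,-0.0045],[0,0,0.0212]],[0,[0.0154,-0.0231,-0.0045],[0,0,0.0212]],[0,[0.0154,-0.0231,-0.0045],[0,0,0.0212]],[0,[0.0154,-0.0231,-0.0045],[0,0,0.0212]],[0,[0.0154,-0.0231,-0.0045],[0,0,0.0212]],[0,[0,0,0],[0,0,0]]]'
python3 - <<'E'
from h import *
st(); w=cam("wrist"); save(w,"w1.png")
for l,z in(("channel",.008),("wheel_top",.048),("pointer",.03),("plate_top",.01),("jig",0),("plate",0)):
    for d in manip.mark_of("wrist",l): print(l,np.round(d["point"]),round(d["confidence"],2),onz(w,d["point"][::-1],z))
E
```

```text
time: 2.1
tcp_pos: [0.3046, -0.3397, 0.2891]
ee_rot: [0.0, 0.996, 0.095, 0.0]
ft_force: [-0.1, -0.5, -0.2]
width: 0.005
grip_force: 0.0
time: 2.93
tcp_pos: [0.4224, -0.1167, 0.3306]
ee_rot: [-0.001, 1.0, 0.002, 0.002]
ft_force: [-0.5, -0.4, -0.5]
width: 0.002
grip_force: 0.0
t 2.93 tcp [ 0.4224 -0.1167  0.3306] yaw 0.004 tilt [0.0039 0.0015] F [-0.5227 -0.4101 -0.464 ] T [ 0.0147  0.0406 -0.0006] w 0.002 q [-0.371  -0.141   1.9516  0.0029  1.3279  1.1951]
channel [109. 238.] 0.89 [ 0.5189 -0.0581  0.008 ]
channel [ 74. 219.] 0.19 [ 0.5653 -0.0325  0.008 ]
wheel_top [306. 312.] 0.88 [ 0.219  -0.1706  0.048 ]
wheel_top [120. 160.] 0.64 [0.502  0.0419 0.048 ]
pointer [235. 370.] 0.77 [ 0.3334 -0.2589  0.03  ]
pointer [ 72. 222.] 0.64 [ 0.5647 -0.0403  0.03  ]
plate_top [110. 386.] 0.83 [ 0.5187 -0.272   0.01  ]
plate_top [123. 159.] 0.66 [0.4996 0.0584 0.01  ]
plate_top [78. 72.] 0.24 [0.5598 0.1749 0.01  ]
jig [271. 383.] 0.86 [ 0.2576 -0.2975  0.    ]
jig [111. 240.] 0.57 [ 0.5171 -0.0595  0.    ]
plate [112. 381.] 0.59 [ 0.5171 -0.2675  0.    ]
plate [74. 72.] 0.25 [0.5662 0.1795 0.    ]
```

View pics/w1.png

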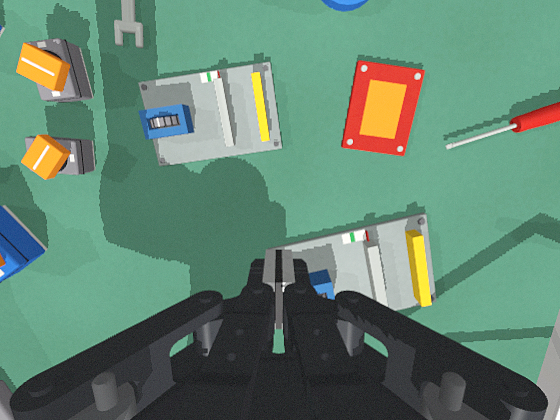

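The wrist view shows the small jig (210,113), wheel at (163,121), pointer at (219,75) outside the green band at (207,76), and the plate at (383,108). Next I fit the edges.

```bash
cat >> h.py <<'E'
def rect(c,mask,z):
    "min-area rectangle of a mask's biggest blob, in world at height z (mm sizes)"
    k,_=cv2.findContours(mask.astype(np.uint8),cv2.RETR_EXTERNAL,cv2.CHAIN_APPROX_NONE); k=max(k,key=cv2.contourArea)[:,0]
    P=np.array([onz(c,p,z)[:2] for p in k]); (x,y),(a,b),th=cv2.minAreaRect((P*1e3).astype(np.float32))
    if a<b: a,b,th=b,a,th+90
    return np.array([x/1e3,y/1e3]),a,b,np.radians((th+90)%180-90)
def hsv(c,lo,hi,box=None):
    m=cv2.inRange(cv2.cvtColor(c["img"],cv2.COLOR_RGB2HSV),np.array(lo),np.array(hi))>0
    if box: q=np.zeros_like(m); q[box[1]:box[3],box[0]:box[2]]=1; m&=q
    return m
E
python3 - <<'E'
from h import *
w=cam("wrist")
print("plate",rect(w,hsv(w,(0,150,100),(8,255,255),(330,40,440,170)),.01))
print("orange",rect(w,hsv(w,(10,150,150),(22,255,255),(330,40,440,170)),.01))
print("yellow",rect(w,hsv(w,(24,150,150),(32,255,255),(230,50,290,160)),.03))
print("green",rect(w,hsv(w,(50,150,120),(75,255,255),(195,60,225,90)),.008))
print("red",rect(w,hsv(w,(0,150,100),(8,255,255),(205,60,235,90)),.03))
for d in manip.masks_of("wrist","jig"):
    if d["bbox"][1]<150: print(d["bbox"],d["confidence"],rect(w,d["mask"],.008))
save(w,"j1.png",(130,50,300,175),4.7)
E
```

```text
plate (array([ 0.5193, -0.2648]), 119.19219207763672, 96.39892578125, np.float64(-0.12831003605558167))
orange (array([ 0.5193, -0.2661]), 75.51920318603516, 53.396018981933594, np.float64(-0.12700601922782437))
yellow (array([ 0.5204, -0.0912]), 88.77903747558594, 11.247321128845215, np.float64(0.1463525862562186))
green (array([ 0.5619, -0.0172]), 8.974896430969238, 2.79858136177063, np.float64(-0.0012255867336544654))
red (array([ 0.5626, -0.0358]), 7.527900218963623, 1.3129321336746216, np.float64(0.1562900553505516))
[132.6, 58.0, 277.7, 165.8] 0.56 (array([ 0.5091, -0.0139]), 200.92337036132812, 119.74267578125, np.float64(-1.417965368160465))
```

View pics/j1.png

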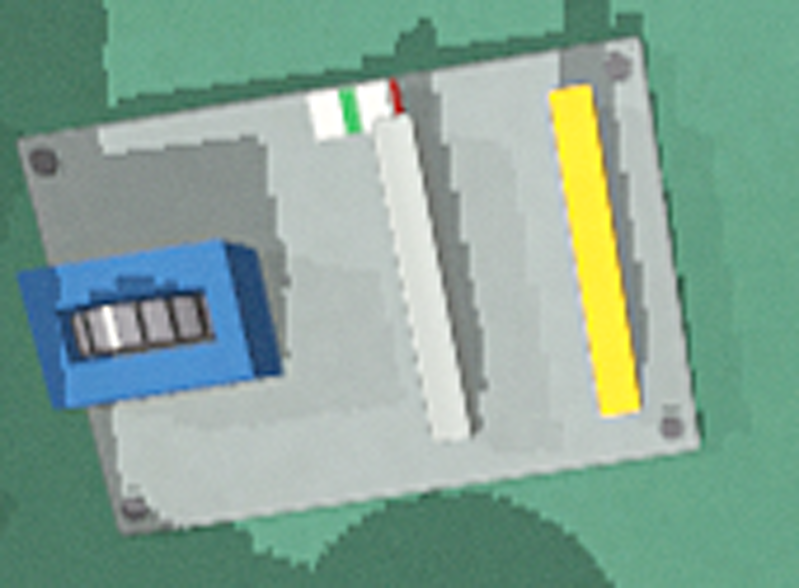

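Run:
```python
from h import *
a=.147;y=np.array([-np.sin(a),np.cos(a)]);o=np.array([.5156,-.0586])
p=o+y*(.1-.011); print(p)
g=plan([*p,.085],a+np.pi/2,16)
```

```text
[0.5026 0.0294]
16 rows shift [ 0.0117 -0.0031  0.0153] turn [-0.      0.     -0.1075] |t|mm 19.5
```

```bash
python3 -m inch '[[0,[0.0117,-0.0031,0.0153],[0,0,-0.1075]],[0,[0.0117,-0.0031,0.0153],[0,0,-0.1075]],[0,[0.0117,-0.0031,0.0153],[0,0,-0.1075]],[0,[0.0117,-0.0031,0.0153],[0,0,-0.1075]],[0,[0.0117,-0.0031,0.0153],[0,0,-0.1075]],[0,[0.0117,-0.0031,0.0153],[0,0,-0.1075]],[0,[0.0117,-0.0031,0.0153],[0,0,-0.1075]],[0,[0.0117,-0.0031,0.0153],[0,0,-0.1075]]]' >/dev/null; python3 -m inch '[[0,[0.0117,-0.0031,0.0153],[0,0,-0.1075]],[0,[0.0117,-0.0031,0.0153],[0,0,-0.1075]],[0,[0.0117,-0.0031,0.0153],[0,0,-0.1075]],[0,[0.0117,-0.0031,0.0153],[0,0,-0.1075]],[0,[0.0117,-0.0031,0.0153],[0,0,-0.1075]],[0,[0.0117,-0.0031,0.0153],[0,0,-0.1075]],[0,[0.0117,-0.0031,0.0153],[0,0,-0.1075]],[0,[0.0117,-0.0031,0.0153],[0,0,-0.1075]],[0,[0,0,0],[0,0,0]],[0,[0,0,0],[0,0,0]]]' >/dev/null
python3 - <<'E'
from h import *
st(); a=.147;y=np.array([-np.sin(a),np.cos(a)]);o=np.array([.5156,-.0586])
plan([*(o+y*.089),.068],a+np.pi/2,3)
E
```

```text
t 4.88 tcp [0.5017 0.0292 0.0836] yaw 1.7181 tilt [-0.0027 -0.0002] F [ 0.6273 -0.5746  0.0844] T [-0.0508  0.029   0.0193] w 0.001 q [-0.0283  0.3071  2.0252 -0.0004  0.8119 -0.1753]
3 rows shift [0.     0.0003 0.0052] turn [-0.0009 -0.      0.0001] |t|mm 5.2
```

```bash
python3 -m inch '[[0,[0,0,0.008],[0,0,0]],[0,[0,0,0.008],[0,0,0]],[0,[0,0,0],[0,0,0]]]' | egrep 'pos|force'; for i in 1; do python3 -m inch '[[0,[0,0,0.001],[0,0,0]],[0,[0,0,0],[0,0,0]]]' | egrep 'pos|ft'; python3 -m inch '[[0,[0,0,0.001],[0,0,0]],[0,[0,0,0],[0,0,0]]]' | egrep 'pos|ft'; python3 -m inch '[[0,[0,0,0.001],[0,0,0]],[0,[0,0,0],[0,0,0]]]' | egrep 'pos|ft'; done
```

```text
tcp_pos: [0.5023, 0.0288, 0.0677]
ft_force: [-0.6, -0.7, -0.3]
grip_force: 0.0
tcp_pos: [0.5029, 0.0291, 0.0676]
ft_force: [0.6, 0.3, -0.1]
tcp_pos: [0.5029, 0.0293, 0.0667]
ft_force: [-0.3, -0.1, -0.2]
tcp_pos: [0.5027, 0.0295, 0.0655]
ft_force: [-0.9, -0.1, 0.2]
```

```bash
python3 -m inch '[[0,[0,0,0.001],[0,0,0]],[0,[0,0,0],[0,0,0]]]' | egrep 'pos|ft';python3 -m inch '[[0,[0,0,0.0007],[0,0,0]],[0,[0,0,0],[0,0,0]]]' | egrep 'pos|ft'; python3 -m inch '[[0,[0,0,0.0005],[0,0,0]],[0,[0,0,0],[0,0,0]]]' | egrep 'pos|ft'
```

```text
tcp_pos: [0.5029, 0.0295, 0.0647]
ft_force: [-0.7, -0.1, 1.4]
tcp_pos: [0.503, 0.0295, 0.0644]
ft_force: [-0.8, -0.0, 5.4]
tcp_pos: [0.503, 0.0295, 0.0643]
ft_force: [-3.0, -0.4, 7.9]
```

```bash
python3 -m inch '[[0,[0.0022,0,0],[0,0,0]],[0,[0.0022,0,0],[0,0,0]],[0,[0.0022,0,0],[0,0,0]],[0,[0.0022,0,0],[0,0,0]],[0,[0.0022,0,0],[0,0,0]]]' | egrep 'pos|ft';python3 -m inch '[[0,[0.0022,0,0],[0,0,0]],[0,[0.0022,0,0],[0,0,0]],[0,[0.0022,0,0],[0,0,0]],[0,[0.0022,0,0],[0,0,0]],[0,[0.0022,0,0],[0,0,0]],[0,[0,0,0],[0,0,0]]]' | egrep 'pos|ft';python3 -m inch '[[0,[0,0,-0.01],[0,0,0]],[0,[0,0,-0.01],[0,0,0]],[0,[-0.01,0,0],[0,0,0]],[0,[-0.012,0,0],[0,0,0]],[0,[0,0,0],[0,0,0]]]' | egrep 'pos|ft'
cat >> h.py <<'E'
JA=.147;JY=np.array([-np.sin(JA),np.cos(JA)]);JX=np.array([np.cos(JA),np.sin(JA)]);JO=np.array([.5156,-.0586])
def wheelv(c):
    "wheel value from the red pointer and from green band, seen by c"
    P=np.r_[JO+.047*JX+.033*JY,.02]; u,v=proj(c,P)[0].astype(int); b=(max(u-50,0),max(v-50,0),u+50,v+50)
    for n,lo,hi,z in(("green",(50,150,100),(75,255,255),.009),("red",(0,150,100),(8,255,255),.03)):
        m=hsv(c,lo,hi,b); q,x=np.nonzero(m)
        if len(q): d=onz(c,(x.mean(),q.mean()),z)[:2]-JO; print(n,len(q),"jig xy mm",1e3*d@JX,1e3*d@JY,"v",(1e3*d@JY-17)/8)
E
python3 - <<'E'
from h import *
st(); w=cam("wrist"); wheelv(w); t=cam("top"); wheelv(t)
E
```

```text
tcp_pos: [0.5017, 0.039, 0.0648]
ft_force: [-2.7, -5.0, 11.2]
tcp_pos: [0.5, 0.0504, 0.0645]
ft_force: [-2.5, -3.1, 8.5]
tcp_pos: [0.5034, 0.0276, 0.0836]
ft_force: [0.2, -0.3, -0.8]
t 7.47 tcp [0.5034 0.0276 0.0836] yaw 1.7191 tilt [ 0.0012 -0.0008] F [ 0.2323 -0.2724 -0.7697] T [ 0.0096  0.0152 -0.0201] w 0.002 q [-0.0312  0.308   2.0242 -0.0011  0.8081 -0.1787]
green 2 jig xy mm 46.99844604142075 34.51720705716661 v 2.189650882145826
```

```bash
python3 -m inch '[[0,[0,0,0.009],[0,0,0]],[0,[0,0,0.009],[0,0,0]],[0,[0,0,0.001],[0,0,0]],[0,[0,0,0],[0,0,0]]]' | egrep 'pos|ft'; python3 -m inch '[[0,[0,0,0.0005],[0,0,0]],[0,[0,0,0],[0,0,0]]]' | egrep 'pos|ft'
```

```text
tcp_pos: [0.503, 0.0293, 0.0642]
ft_force: [-2.4, -2.1, 7.4]
tcp_pos: [0.5031, 0.0293, 0.0642]
ft_force: [-2.2, -1.2, 10.2]
```

```bash
python3 -m inch '[[0,[0.002,0,0],[0,0,0]],[0,[0.002,0,0],[0,0,0]],[0,[0.002,0,0],[0,0,0]],[0,[0.002,0,0],[0,0,0]],[0,[0.002,0,0],[0,0,0]],[0,[0.002,0,0],[0,0,0]],[0,[0.002,0,0],[0,0,0]],[0,[0.002,0,0],[0,0,0]],[0,[0.002,0,0],[0,0,0]],[0,[0.001,0,0],[0,0,0]]]' | egrep 'pos|ft';python3 -m inch '[[0,[0,0,-0.01],[0,0,0]],[0,[0,0,-0.02],[0,0,0]],[0,[0.02,0,-0.03],[0,0,0]],[0,[0.03,0,-0.03],[0,0,0]],[0,[0.03,0,-0.03],[0,0,0]],[0,[0.03,0,-0.03],[0,0,0]],[0,[0.03,0,-0.03],[0,0,0]],[0,[0,0,0],[0,0,0]]]' | egrep 'pos|ft'
python3 - <<'E'
from h import *
st(); w=cam("wrist"); wheelv(w); save(w,"w2.png"); t=cam("top"); wheelv(t)
E
```

```text
tcp_pos: [0.5005, 0.0473, 0.0647]
ft_force: [-2.4, -4.6, 13.6]
tcp_pos: [0.4822, 0.1903, 0.2478]
ft_force: [1.0, 1.0, 0.8]
t 9.57 tcp [0.4822 0.1903 0.2478] yaw 1.7244 tilt [0.0107 0.0065] F [0.9593 0.9769 0.8212] T [ 0.0117 -0.0282 -0.0645] w 0.001 q [0.29   0.0954 1.8909 0.0035 1.1431 0.135 ]
```

View pics/w2.png

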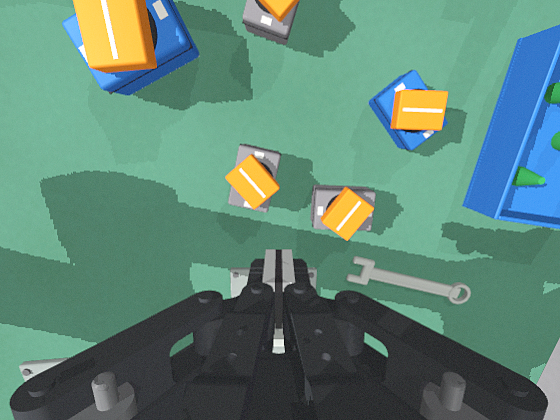

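The wrist view shows two grey cases at (252,178) and (345,212), the right-size blue at (410,110) and a grey at (272,12). The jig is hidden behind the gripper. I'll fit box silhouettes for the cases, then go and check the pointer.

```bash
cat >> h.py <<'E'
def box(lx,ly,z0,z1): return np.array([[sx*lx/2,sy*ly/2,z] for sx in(-1,1) for sy in(-1,1) for z in(z0,z1)])
BODY=box(.070,.048,0,.044); CAP=box(.048,.038,.044,.062)
def place(B,x,y,a,z=0): c,s=np.cos(a),np.sin(a); return B@np.array([[c,s,0],[-s,c,0],[0,0,1]])+[x,y,z]
def sil(c,p,S=2,B=(BODY,CAP),z=0):
    x,y,a,b=p; out=[]
    for Bx,an in((B[0],a),(B[1],a+b)):
        m=np.zeros((420*S,560*S),np.uint8); h=cv2.convexHull(((proj(c,place(Bx,x,y,an,z))+.5)*S*16).astype(np.int32)); cv2.fillConvexPoly(m,h,1,shift=4); out.append(m)
    return out
def fit(c,xy,z=0,grey=True):
    "fit x,y,case yaw,bar angle rel. case to orange cap colour and network mask"
    S=2;u=proj(c,[*xy,.05+z])[0]
    lab="case_a" if grey else "case_top"
    L=[d for d in manip.masks_of(c["n"],lab) if d["bbox"][0]-8<u[0]<d["bbox"][2]+8 and d["bbox"][1]-8<u[1]<d["bbox"][3]+8]
    if not L: print("no mask"); return None
    d=L[0]; M=cv2.resize(d["mask"].astype(np.uint8),None,fx=S,fy=S,interpolation=cv2.INTER_NEAREST)
    O=hsv(c,(8,120,90),(22,255,255)); k=cv2.dilate(d["mask"].astype(np.uint8),np.ones((7,7)))>0
    O=(O&k).astype(np.uint8); O=cv2.morphologyEx(O,cv2.MORPH_CLOSE,np.ones((7,7))); O=cv2.resize(O,None,fx=S,fy=S,interpolation=cv2.INTER_NEAREST); M=M|O
    def cost(p):
        b,k=sil(c,p,S,z=z); a=b|k
        return 2-(a&M).sum()/max(1,(a|M).sum())-(k&O).sum()/max(1,(k|O).sum())+10*max(0,p[3]-1.25)**2+10*max(0,-.05-p[3])**2
    from scipy.optimize import minimize
    best=None
    for a0 in np.arange(0,np.pi,np.pi/8):
        for b0 in(1.05,):
            x0=np.array([*xy,a0,b0]); r=minimize(cost,x0,method="Nelder-Mead",options=dict(initial_simplex=np.vstack([x0]+[x0+v for v in np.diag([.008,.008,.25,.2])]),xatol=2e-4,fatol=1e-4,maxiter=160))
            if best is None or r.fun<best.fun: best=r
    print("fit",best.x,"bar",best.x[2]+best.x[3],"cost",round(best.fun,3),"conf",round(d["confidence"],2)); return best.x
E
cat > m.py <<'E'
from h import *
import sys
w=cam("wrist")
for n,xy,g in(("g1",(.56,.183),1),("g3",(.457,.2),1),("g2",(.446,.392),1),("blue",(.609,.302),0)):
    print(n,end=" "); fit(w,xy,grey=g)
plan([.46,-.05,.25],.147,15)
E
time python3 m.py
```

```text
g1 fit [0.5647 0.1797 0.0876 0.9906] bar 1.0782605928764681 cost 0.106 conf 0.66
g3 fit [0.4542 0.2004 1.4823 0.9322] bar 2.414522816908205 cost 0.097 conf 0.97
g2 no mask
blue fit [0.615  0.3004 2.4256 0.87  ] bar 3.295504045617182 cost 0.136 conf 0.92
15 rows shift [-0.0151  0.0084 -0.0007] turn [-0.0002  0.0003  0.1048] |t|mm 17.3
real	0m23.754s
user	0m13.692s
sys	0m8.159s
```

```bash
python3 -m inch '[[0,[-0.0151,0.0084,-0.0007],[0,0,0.1048]],[0,[-0.0151,0.0084,-0.0007],[0,0,0.1048]],[0,[-0.0151,0.0084,-0.0007],[0,0,0.1048]],[0,[-0.0151,0.0084,-0.0007],[0,0,0.1048]],[0,[-0.0151,0.0084,-0.0007],[0,0,0.1048]],[0,[-0.0151,0.0084,-0.0007],[0,0,0.1048]],[0,[-0.0151,0.0084,-0.0007],[0,0,0.1048]],[0,[-0.0151,0.0084,-0.0007],[0,0,0.1048]]]' >/dev/null; python3 -m inch '[[1,[-0.0151,0.0084,-0.0007],[0,0,0.1048]],[1,[-0.0151,0.0084,-0.0007],[0,0,0.1048]],[1,[-0.0151,0.0084,-0.0007],[0,0,0.1048]],[1,[-0.0151,0.0084,-0.0007],[0,0,0.1048]],[1,[-0.0151,0.0084,-0.0007],[0,0,0.1048]],[1,[-0.0151,0.0084,-0.0007],[0,0,0.1048]],[1,[-0.0151,0.0084,-0.0007],[0,0,0.1048]],[1,[0,0,0],[0,0,0]],[1,[0,0,0],[0,0,0]]]' >/dev/null
python3 - <<'E'
from h import *
st(); w=cam("wrist"); wheelv(w); 
m=hsv(w,(24,150,150),(32,255,255)); print("yellow",rect(w,m,.03))
u,v=proj(w,[*(JO+.04*JX+.03*JY),.01])[0].astype(int); save(w,"j2.png",(max(0,u-70),max(0,v-55),u+70,v+55),5)
plan([.43,.2,.25],1.0,14)
E
```

```text
t 11.33 tcp [ 0.4607 -0.049   0.2512] yaw 0.1471 tilt [-0.0014  0.0007] F [0.3028 0.169  0.5665] T [-0.0289 -0.0458 -0.0065] w 1.001 q [-0.2003 -0.0123  1.9959  0.0004  1.1594  1.2233]
green 9 jig xy mm 52.46546779238615 35.60008382750971 v 2.3250104784387133
red 10 jig xy mm 50.00238731952223 32.37827738249925 v 1.9222846728124061
yellow (array([ 0.5201, -0.09  ]), 89.02054595947266, 13.824737548828125, np.float64(0.14833339554074912))
14 rows shift [ 0.0075 -0.0169  0.0001] turn [-0.0001  0.     -0.0608] |t|mm 18.4
```

View pics/j2.png

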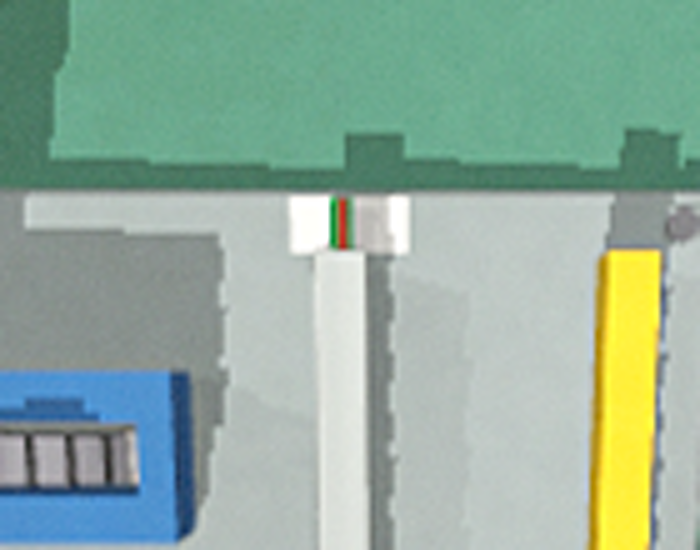

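The pointer is in the middle of the green band (v≈1.9). Next, a closer look at the grey case at about (0.565,0.180).

Run:
```python
from h import *
plan([.536,.127,.2],1.078,9)
```

```text
9 rows shift [ 0.0181 -0.0125  0.0057] turn [-0.0001  0.     -0.1033] |t|mm 22.7
```

```bash
python3 -m inch '[[0.7,[0.0181,-0.0125,0.0057],[0,0,-0.1033]],[0.7,[0.0181,-0.0125,0.0057],[0,0,-0.1033]],[0.7,[0.0181,-0.0125,0.0057],[0,0,-0.1033]],[0.7,[0.0181,-0.0125,0.0057],[0,0,-0.1033]],[0.7,[0.0181,-0.0125,0.0057],[0,0,-0.1033]],[0.7,[0.0181,-0.0125,0.0057],[0,0,-0.1033]],[0.7,[0.0181,-0.0125,0.0057],[0,0,-0.1033]],[0.7,[0.0181,-0.0125,0.0057],[0,0,-0.1033]],[0.7,[0.0181,-0.0125,0.0057],[0,0,-0.1033]],[0.7,[0,0,0],[0,0,0]]]' >/dev/null
cat > look.py <<'E'
from h import *
import sys
x,y=map(float,sys.argv[1:3]); g=sys.argv[3]=="g"; name=sys.argv[4]; n=int(sys.argv[5])
st(); w=cam("wrist"); f=fit(w,(x,y),grey=g)
lab="grip_a" if g else "grip_top"
u=proj(w,[x,y,.053])[0]
for d in manip.mark_of("wrist",lab):
    if np.hypot(*(np.array(d["point"][::-1])-u))<40: print("mark",d["point"],onz(w,d["point"][::-1],.053))
if f is not None:
    im=w["img"][:,:,::-1].copy()
    for Bx,a in((BODY,f[2]),(CAP,f[2]+f[3])): cv2.polylines(im,[cv2.convexHull(proj(w,place(Bx,f[0],f[1],a)).round().astype(np.int32))],True,(0,0,255) if Bx is CAP else (255,0,255),1)
    u=proj(w,[*f[:2],.05])[0].astype(int); cv2.imwrite("pics/"+name,cv2.resize(im[max(0,u[1]-80):u[1]+80,max(0,u[0]-100):u[0]+100],None,fx=3,fy=3))
    b=f[2]+f[3]
    if len(sys.argv)>6: b+=float(sys.argv[6])
    s=plan([*f[:2],.1],b,n); plan([*f[:2],.060],b,3,s)
E
python3 look.py .5647 .1797 g c1.png 5
```

```text
t 12.22 tcp [0.5361 0.1314 0.1989] yaw 1.0856 tilt [-0.0027  0.0019] F [0.2099 0.3007 0.6454] T [-0.0188 -0.0128  0.0043] w 0.699 q [0.1602 0.2235 1.8485 0.0026 1.0719 0.6441]
fit [0.5647 0.1803 0.1052 1.0005] bar 1.1057799053820854 cost 0.047 conf 0.9
mark [144.0, 285.6] [0.5678 0.178  0.053 ]
5 rows shift [0.0119 0.0001 0.0201] turn [-0.0001  0.0001 -0.0054] |t|mm 23.3
3 rows shift [0.     0.     0.0133] turn [0. 0. 0.] |t|mm 13.3
```

View pics/c1.png

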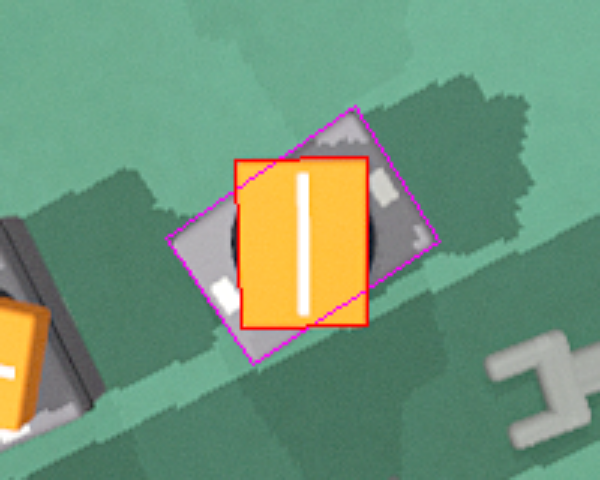

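The fit lies tightly on the case: cap outline at crop (303,240), body corners matching. Now I go down and grip it.

```bash
python3 -m inch '[[0.7,[0.0119,0.0001,0.0201],[0,0,-0.0054]],[0.7,[0.0119,0.0001,0.0201],[0,0,-0.0054]],[0.7,[0.0119,0.0001,0.0201],[0,0,-0.0054]],[0.7,[0.0119,0.0001,0.0201],[0,0,-0.0054]],[0.7,[0.0119,0.0001,0.0201],[0,0,-0.0054]],[0.7,[0,0,0.0133],[0,0,0]],[0.7,[0,0,0.0133],[0,0,0]],[0.7,[0,0,0.0124],[0,0,0]],[0.7,[0,0,0],[0,0,0]]]'; python3 -c "
from h import *;st()"
```

```text
time: 13.12
tcp_pos: [0.5625, 0.1784, 0.0587]
ee_rot: [-0.001, 0.852, 0.524, -0.003]
ft_force: [-0.2, 0.5, -0.2]
width: 0.703
grip_force: 0.0
t 13.12 tcp [0.5625 0.1784 0.0587] yaw 1.1038 tilt [-0.0051 -0.0014] F [-0.2336  0.5169 -0.2031] T [0.0053 0.0148 0.0453] w 0.703 q [ 0.2335  0.4867  1.8223 -0.0003  0.8378  0.7007]
```

```bash
python3 -m inch '[[0.7,[0.0027,0.0011,-0.0015],[0,0,0]],[0.7,[0,0,0],[0,0,0]],[0,[0,0,0],[0,0,0]],[0,[0,0,0],[0,0,0]],[0,[0,0,0],[0,0,0]],[0,[0,0,0],[0,0,0]],[0,[0,0,0],[0,0,0]],[0,[0,0,0],[0,0,0]]]'; python3 -m inch '[[0,[0,0,-0.01],[0,0,0]],[0,[0,0,-0.03],[0,0,0]],[0,[0,0,0],[0,0,0]]]'; python3 -c "
from h import *;st()
p=JO-.0003*JY
s=plan([*p,.1],JA+1.0005,9); plan([*p,.075],JA+1.0005,4,s)"
```

```text
time: 13.78
tcp_pos: [0.5682, 0.1821, 0.0646]
ee_rot: [0.0, 0.851, 0.525, 0.001]
ft_force: [-1.3, 0.8, 6.1]
width: 0.428
grip_force: 61.6
time: 14.03
tcp_pos: [0.5696, 0.1825, 0.107]
ee_rot: [0.001, 0.851, 0.525, 0.003]
ft_force: [3.4, 0.2, -2.6]
width: 0.428
grip_force: 61.4
t 14.03 tcp [0.5696 0.1825 0.107 ] yaw 1.1051 tilt [0.0066 0.0016] F [ 3.3905  0.1605 -2.6003] T [ 0.0648 -0.1854 -0.007 ] w 0.428 q [ 0.2373  0.4208  1.798  -0.0001  0.916   0.703 ]
9 rows shift [-0.0268  0.0062  0.0007] turn [ 0.0006 -0.0005 -0.0047] |t|mm 27.5
4 rows shift [0.     0.     0.0063] turn [0. 0. 0.] |t|mm 6.3
```

```bash
python3 -m inch '[[0,[0,0,-0.02],[0,0,0]],[0,[0,0,0],[0,0,0]],[0,[0,0,0],[0,0,0]]]' >/dev/null; python3 -c "
from h import *;st()
a=JA+1.0005; p=JO-.0003*JY+.003*np.array([np.cos(a),np.sin(a)]); print(p)
s=plan([*p,.125],a,9); plan([*p,.098],a,3,s)"
```

```text
t 14.28 tcp [0.5677 0.182  0.1233] yaw 1.105 tilt [0.0024 0.0005] F [-0.5936 -0.1265 -3.2091] T [-0.0294  0.0133  0.0199] w 0.427 q [ 0.2372  0.3968  1.7929 -0.      0.9494  0.703 ]
[ 0.5169 -0.0562]
9 rows shift [-0.0263  0.0063 -0.0002] turn [ 0.0002 -0.0002 -0.0047] |t|mm 27.1
3 rows shift [0.    0.    0.009] turn [0. 0. 0.] |t|mm 9.0
```

```bash
python3 -m inch '[[0,[-0.0263,0.0063,-0.0002],[0,0,-0.0047]],[0,[-0.0263,0.0063,-0.0002],[0,0,-0.0047]],[0,[-0.0263,0.0063,-0.0002],[0,0,-0.0047]],[0,[-0.0263,0.0063,-0.0002],[0,0,-0.0047]],[0,[-0.0263,0.0063,-0.0002],[0,0,-0.0047]],[0,[-0.0263,0.0063,-0.0002],[0,0,-0.0047]],[0,[-0.0263,0.0063,-0.0002],[0,0,-0.0047]],[0,[-0.0263,0.0063,-0.0002],[0,0,-0.0047]],[0,[-0.0263,0.0063,-0.0002],[0,0,-0.0047]],[0,[0,0,0],[0,0,0]]]'>/dev/null; python3 -m inch '[[0,[0,0,0.009],[0,0,0]],[0,[0,0,0.009],[0,0,0]],[0,[0,0,0.008],[0,0,0]],[0,[0,0,0],[0,0,0]],[0,[0,0,0],[0,0,0]],[0,[0,0,0],[0,0,0]],[0,[0,0,0],[0,0,0]]]'>/dev/null
python3 - <<'E'
from h import *
st()
a=JA+1.0005; p=JO-.0003*JY+.003*np.array([np.cos(a),np.sin(a)]); plan([*p,.098],a,1)
w=cam("wrist"); im=w["img"][:,:,::-1].copy(); M=tool(); c=M[0]-.003*M[1][:,0]
for Bx,aa in((BODY,JA),(CAP,a)): cv2.polylines(im,[cv2.convexHull(proj(w,place(Bx,c[0],c[1],aa,c[2]-.0635)).round().astype(np.int32))],True,(255,0,255),1)
cv2.imwrite("pics/in1.png",im[100:420,100:460])
E
```

```text
t 15.7 tcp [ 0.5163 -0.0557  0.0988] yaw 1.1481 tilt [ 0.0007 -0.0001] F [ 0.4434  0.157  -2.7895] T [0.014  0.0054 0.0042] w 0.427 q [-0.1913  0.3068  1.9839  0.0001  0.8502  0.2313]
1 rows shift [-0.0002  0.0008  0.0008] turn [ 0.0007 -0.0002  0.0006] |t|mm 1.1
```

View pics/in1.png

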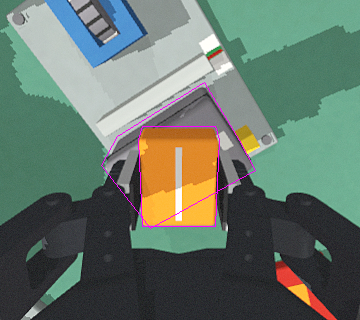

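The overlay agrees with the held cap (180,175) and body, and the steel fence lies parallel to the body edge. Lowering into the channel.

```bash
python3 -m inch '[[0,[0,0.0004,0.004],[0,0,0]],[0,[0,0.0004,0.004],[0,0,0]],[0,[0,0,0.004],[0,0,0]],[0,[0,0,0],[0,0,0]],[0,[0,0,0],[0,0,0]]]' | egrep 'pos|ft'; python3 -m inch '[[0,[0,0,0.004],[0,0,0]],[0,[0,0,0.004],[0,0,0]],[0,[0,0,0],[0,0,0]],[0,[0,0,0],[0,0,0]]]' | egrep 'pos|ft'; python3 -m inch '[[0,[0,0,0.003],[0,0,0]],[0,[0,0,0],[0,0,0]],[0,[0,0,0],[0,0,0]]]'|egrep 'pos|ft'; python3 -c "
from h import *;st()"
```

```text
tcp_pos: [0.516, -0.0564, 0.0861]
ft_force: [0.2, -0.1, -2.8]
tcp_pos: [0.5161, -0.0564, 0.0782]
ft_force: [0.3, 1.2, -3.3]
tcp_pos: [0.5164, -0.0564, 0.0755]
ft_force: [-0.2, 0.5, -3.5]
t 16.75 tcp [ 0.5164 -0.0564  0.0755] yaw 1.1472 tilt [-0.0004  0.0001] F [-0.1785  0.505  -3.4874] T [-0.0615 -0.0267  0.0036] w 0.428 q [-0.1927  0.3474  1.9904  0.      0.8041  0.2309]
```

```bash
python3 -m inch '[[0,[0,0,0.002],[0,0,0]],[0,[0,0,0],[0,0,0]],[0,[0,0,0],[0,0,0]]]' | egrep 'pos|ft'; python3 -m inch '[[0,[0,0,0.001],[0,0,0]],[0,[0,0,0],[0,0,0]],[0,[0,0,0],[0,0,0]]]'|egrep 'pos|ft'; python3 -m inch '[[0,[0,0,0.001],[0,0,0]],[0,[0,0,0],[0,0,0]],[0,[0,0,0],[0,0,0]]]'|egrep 'pos|ft'; python3 -c "
from h import *;st();p,M=tool()
c=p[:2]-.003*M[:2,0]; plan([*(c+.003*JX),p[2]],JA,10)"
```

```text
tcp_pos: [0.5164, -0.0564, 0.0735]
ft_force: [-0.1, 0.4, -2.9]
tcp_pos: [0.5166, -0.0565, 0.0727]
ft_force: [0.3, -1.1, -3.7]
tcp_pos: [0.5167, -0.0565, 0.0726]
ft_force: [-3.5, 0.2, 5.9]
t 17.5 tcp [ 0.5167 -0.0565  0.0726] yaw 1.1472 tilt [-0.0001 -0.    ] F [-3.5393  0.161   5.8718] T [ 0.088   0.4612 -0.0066] w 0.424 q [-0.1927  0.3529  1.9906 -0.0001  0.7982  0.2309]
10 rows shift [-0.      0.0003 -0.    ] turn [-0.   0.   0.1] |t|mm 0.3
```

```bash
python3 -m inch '[[0,[0,0.0003,0],[0,0,0.1]],[0,[0,0.0003,0],[0,0,0.1]],[0,[0,0.0003,0],[0,0,0.1]],[0,[0,0.0003,0],[0,0,0.1]],[0,[0,0.0003,0],[0,0,0.1]],[0,[0,0.0003,0],[0,0,0.1]],[0,[0,0.0003,0],[0,0,0.1]],[0,[0,0.0003,0],[0,0,0.1]],[0,[0,0.0003,0],[0,0,0.1]],[0,[0,0,0],[0,0,0]]]'|egrep 'pos|ft'; python3 -c "
from h import *;st()"; python3 -m inch '[[0,[0,0.0003,0],[0,0,0.05]],[0,[0,0,0],[0,0,0.05]],[0,[0,0,0],[0,0,0.05]],[0,[0,0,0],[0,0,0]],[0,[0,0,0],[0,0,0]]]'|egrep 'pos|ft'; python3 -c "
from h import *;st()"
```

```text
tcp_pos: [0.5198, -0.0577, 0.0725]
ft_force: [0.2, 3.2, 3.5]
t 18.33 tcp [ 0.5198 -0.0577  0.0725] yaw 0.2453 tilt [0.0031 0.0009] F [0.1961 3.1572 3.5015] T [ 0.5343  0.0057 -0.0015] w 0.426 q [-0.1946  0.3565  1.9853  0.0021  0.7969  1.1294]
tcp_pos: [0.5198, -0.0583, 0.0726]
ft_force: [1.7, 4.1, 5.1]
t 18.75 tcp [ 0.5198 -0.0583  0.0726] yaw 0.0993 tilt [0.0031 0.0006] F [1.7042 4.143  5.0916] T [ 0.8631 -0.1838  0.105 ] w 0.428 q [-0.1956  0.3566  1.9851  0.0016  0.797   1.2747]
```

```bash
for k in 1; do python3 -m inch '[[0,[0,0,0],[0,0,0.03]]]'>/dev/null; python3 -c "
from h import *;st()"; python3 -m inch '[[0,[0,0,0],[0,0,0.03]]]'>/dev/null; python3 -c "
from h import *;st()";python3 -m inch '[[0,[0,0,0],[0,0,0.03]]]'>/dev/null; python3 -c "
from h import *;st()"; python3 -m inch '[[0,[0,0,0],[0,0,0.03]]]'>/dev/null; python3 -c "
from h import *;st()"; done
```

```text
t 18.83 tcp [ 0.5199 -0.0584  0.0726] yaw 0.0693 tilt [0.0032 0.0004] F [1.6115 4.8972 4.6696] T [ 0.7871 -0.2717  0.2531] w 0.429 q [-0.1956  0.3567  1.985   0.0014  0.7968  1.3049]
t 18.92 tcp [ 0.5201 -0.0582  0.0726] yaw 0.0391 tilt [0.0037 0.0006] F [2.2513 6.7255 3.2918] T [ 1.0318 -0.3781  0.7964] w 0.428 q [-0.1954  0.3567  1.9849  0.0018  0.7964  1.335 ]
t 19.0 tcp [ 0.5201 -0.0582  0.0726] yaw 0.0124 tilt [ 0.0038 -0.0002] F [2.8312 6.8089 4.3595] T [ 1.2813 -0.3865  1.5801] w 0.424 q [-0.195   0.3567  1.9849  0.0008  0.7962  1.3628]
t 19.08 tcp [ 0.5204 -0.0579  0.0726] yaw -0.015 tilt [ 0.0044 -0.0001] F [ 3.1983 10.2486  4.1622] T [ 1.859  -0.6553  1.9454] w 0.424 q [-0.1944  0.3568  1.9847  0.001   0.7957  1.3907]
```

```bash
python3 -m inch '[[0,[0,0,0],[0,0,-0.04]],[0,[0,0,0],[0,0,-0.03]],[0,[0,0,0],[0,0,0]],[0,[0,0,0],[0,0,0]]]'>/dev/null; python3 -c "
from h import *;st()"; python3 -m inch '[[0,[0,0,0],[0,0,-0.03]],[0,[0,0,0],[0,0,0]],[0,[0,0,0],[0,0,0]]]'>/dev/null
python3 - <<'E'
from h import *
st();w=cam("wrist"); save(w,"tw1.png",(100,100,460,420),2);wheelv(w)
E
```

```text
t 19.42 tcp [ 0.5201 -0.0581  0.0726] yaw 0.0498 tilt [0.0036 0.0007] F [1.363  5.9892 4.5595] T [ 0.9541 -0.2842  0.3468] w 0.428 q [-0.1953  0.3567  1.9849  0.0019  0.7966  1.3244]
t 19.67 tcp [ 0.5196 -0.0588  0.0726] yaw 0.0794 tilt [ 0.0027 -0.0002] F [1.0581 3.8039 5.1721] T [ 0.5822 -0.1417  0.0876] w 0.423 q [-0.1961  0.3566  1.9851  0.0004  0.7972  1.295 ]
green 46 jig xy mm 51.96936913110477 32.81106430024203 v 1.9763830375302538
red 59 jig xy mm 52.654229839166454 30.94278339872151 v 1.7428479248401887
```

View pics/tw1.png

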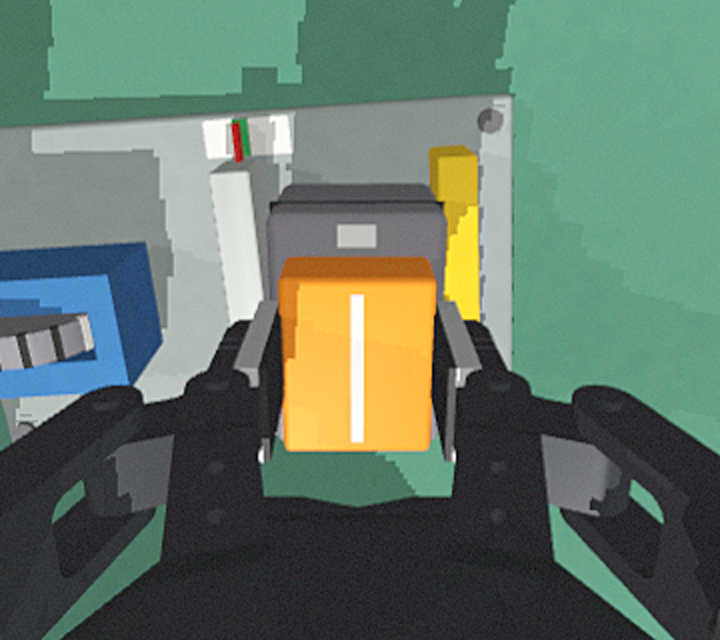

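The cap bar is now parallel to the case. The pointer shows at (237,140) against green (245,140), but parallax is in play, so I check the fence edges numerically.

Run:
```python
from h import *
w=cam("wrist")
def jig(uv,z): d=onz(w,uv,z)[:2]-JO; return 1e3*np.array([d@JX,d@JY])
for n,(u,v),z in(("steelL",(206,186),.03),("steelR",(224.5,184),.03),("steelR low",(228,225),.03),("yelL",(322.5,205),.03),("yelR",(338.5,205),.03),("yelLend",(315.5,174),.03),("yelRend",(338,175),.03),("greenR",(224.5,167),.008),("whiteL",(202,168),.008),("whiteR",(245,168),.008),("red",(218.5,170),.008),("red",(218.5,170),.02),("red",(218.5,170),.03)): print(n,jig((u,v),z))
g=cv2.cvtColor(w["img"],cv2.COLOR_RGB2GRAY)
print(g[195,190:240]); print(w["img"][165,195:250].tolist())
```

```text
steelL [44.4203 39.1379]
steelR [44.8706 28.1665]
steelR low [19.5523 29.0129]
yelL [ 28.2753 -28.8064]
yelR [ 27.6297 -38.3604]
yelLend [ 47.1621 -25.2222]
yelRend [ 45.7005 -38.2566]
greenR [52.1808 31.1601]
whiteL [52.5227 45.8668]
whiteR [50.6352 17.9055]
red [50.5029 35.2982]
red [52.0044 32.7705]
red [53.2556 30.664 ]
[192 191 190 190 191 192 192 194 193 191 191 190 191 189 183 173 216 221
 221 221 217 217 217 219 221 220 222 224 225 225 223 223 222 224 206 161
 119 123 126 122 129 125 129 131 132 131 131 128 128 149]
[[184, 195, 190], [183, 194, 189], [181, 191, 186], [184, 192, 187], [181, 192, 187], [177, 187, 183], [203, 209, 202], [255, 255, 253], [253, 253, 247], [252, 251, 246], [251, 251, 246], [252, 251, 246], [253, 252, 247], [252, 251, 246], [251, 250, 246], [252, 251, 246], [254, 253, 249], [249, 249, 244], [187, 188, 182], [196, 202, 199], [195, 202, 198], [179, 15, 3], [180, 31, 31], [157, 32, 28], [136, 51, 32], [87, 105, 57], [41, 144, 74], [42, 133, 68], [71, 140, 87], [155, 169, 154], [191, 182, 184], [185, 183, 180], [182, 182, 176], [186, 184, 178], [189, 188, 182], [191, 191, 183], [199, 196, 192], [198, 196, 193], [196, 196, 190], [196, 196, 190], [192, 193, 187], [191, 190, 186], [214, 212, 208], [255, 255, 254], [253, 253, 248], [253, 251, 246], [252, 250, 246], [254, 253, 248], [255, 253, 248], [241, 240, 235], [179, 190, 184], [178, 188, 183], [127, 135, 134], [133, 138, 138], [134, 143, 140]]
```

The fence centre measures y≈33.0–33.6 mm, which gives v≈2.0, so the pointer is in the band. I lift out and carry the case towards the plate.

```bash
python3 -m inch '[[0,[0,0,-0.002],[0,0,-0.03]],[0,[0,0,-0.01],[0,0,0]],[0,[0,0,-0.02],[0,0,0]],[0,[0,0,-0.025],[0,0,0]],[0,[0,0,-0.025],[0,0,0]],[0,[0,0,0],[0,0,0]],[0,[0,0,0],[0,0,0]]]' ; python3 -c "
from h import *
plan([.41,-.262,.16],-.128,9)"
```

```text
time: 20.35
tcp_pos: [0.5191, -0.0594, 0.1548]
ee_rot: [0.001, 0.999, 0.054, 0.001]
ft_force: [-0.3, 0.4, -3.2]
width: 0.428
grip_force: 61.5
9 rows shift [-0.0122  0.0225 -0.0006] turn [ 0.0001 -0.0003  0.0262] |t|mm 25.6
```

```bash
python3 -m inch '[[0,[-0.0122,0.0225,-0.0006],[0,0,0.0262]],[0,[-0.0122,0.0225,-0.0006],[0,0,0.0262]],[0,[-0.0122,0.0225,-0.0006],[0,0,0.0262]],[0,[-0.0122,0.0225,-0.0006],[0,0,0.0262]],[0,[-0.0122,0.0225,-0.0006],[0,0,0.0262]],[0,[-0.0122,0.0225,-0.0006],[0,0,0.0262]],[0,[-0.0122,0.0225,-0.0006],[0,0,0.0262]],[0,[-0.0122,0.0225,-0.0006],[0,0,0.0262]],[0,[-0.0122,0.0225,-0.0006],[0,0,0.0262]],[0,[0,0,0],[0,0,0]]]' >/dev/null; python3 -m inch '[[0,[0,0,0],[0,0,0]],[0,[0,0,0],[0,0,0]]]' >/dev/null;  python3 - <<'E'
from h import *
st();w=cam("wrist"); save(w,"p1.png")
print("plate",rect(w,hsv(w,(0,150,100),(8,255,255),(0,0,560,300)),.01))
print("orange",rect(w,hsv(w,(10,150,150),(24,255,255),(0,0,560,130)),.01))
wheelv(w)
c=np.array([.5193,-.2655])+.003*np.array([np.cos(.128),-np.sin(.128)])
s=plan([*c,.1],-.128,7); plan([*c,.0755],-.128,4,s)
E
```

```text
t 21.35 tcp [ 0.408  -0.2601  0.1573] yaw -0.1291 tilt [-0.0027  0.0025] F [ 0.2473  0.1967 -1.9076] T [-0.0303 -0.0169 -0.0474] w 0.426 q [-0.6576  0.1533  2.0309  0.0004  0.9611  1.0421]
plate (array([ 0.5181, -0.2652]), 117.60737609863281, 95.417724609375, np.float64(-0.12843453883654288))
orange (array([ 0.5192, -0.2652]), 74.23809051513672, 52.89751434326172, np.float64(-0.12741508077126054))
7 rows shift [ 0.0162 -0.0012  0.0082] turn [-0.0002  0.0003 -0.    ] |t|mm 18.2
4 rows shift [0.     0.     0.0061] turn [0. 0. 0.] |t|mm 6.1
```

View pics/p1.png

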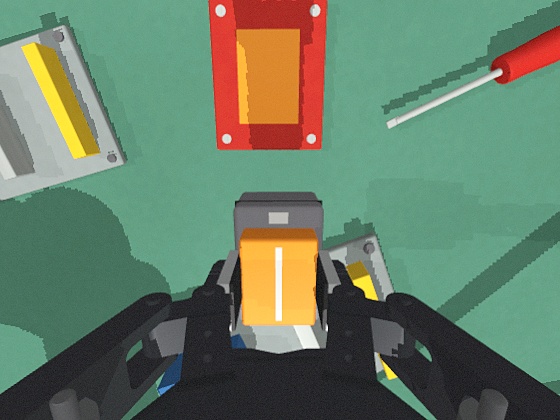

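The plate sits at (268,75) in the picture, centre (0.519,-0.265), and the case is held upright. I measure the cap's offset in the hand.

```bash
cat >> h.py <<'E'
def inhand(c,h):
    "offset (tool x,y, mm) and yaw of the gripped cap's centre relative to TCP, from its orange silhouette; h = TCP above case underside"
    from scipy.optimize import minimize
    p,M=tool(); yaw=np.arctan2(M[1,0],M[0,0]); z=p[2]-h; S=3
    O=hsv(c,(8,120,90),(24,255,255),(200,190,360,345)).astype(np.uint8); O=cv2.morphologyEx(O,cv2.MORPH_CLOSE,np.ones((9,9))); O=cv2.resize(O,None,fx=S,fy=S,interpolation=cv2.INTER_NEAREST)
    def cost(v):
        q=p[:2]+M[:2,:2]@v[:2]; m=np.zeros_like(O); k=cv2.convexHull(((proj(c,place(CAP,*q,yaw,z))+.5)*S*16).astype(np.int32)); cv2.fillConvexPoly(m,k,1,shift=4); return 1-(m&O).sum()/(m|O).sum()
    x0=np.zeros(2); r=minimize(cost,x0,method="Nelder-Mead",options=dict(initial_simplex=np.array([[0,0],[.006,0],[0,.004]]),xatol=1e-4,fatol=1e-4))
    print("inhand mm",r.x*1e3,"cost",round(r.fun,3)); return r.x
E
python3 - <<'E'
from h import *
w=cam("wrist"); inhand(w,.0646)
E
```

```text
inhand mm [-4.768  -0.1995] cost 0.073
```

```bash
python3 -m inch '[[0,[0.0163,-0.0012,0.0082],[0,0,0]],[0,[0.0163,-0.0012,0.0082],[0,0,0]],[0,[0.0163,-0.0012,0.0082],[0,0,0]],[0,[0.0163,-0.0012,0.0082],[0,0,0]],[0,[0.0163,-0.0012,0.0082],[0,0,0]],[0,[0.0163,-0.0012,0.0082],[0,0,0]],[0,[0.0163,-0.0012,0.0082],[0,0,0]],[0,[0,0,0],[0,0,0]],[0,[0,0,0],[0,0,0]]]' >/dev/null;  python3 - <<'E'
from h import *
st()
c=np.array([.5190,-.2652])+.004*np.array([np.cos(.128),-np.sin(.128)])
plan([*c,.0765],-.128,4)
E
```

```text
t 22.2 tcp [ 0.5238 -0.2658  0.1005] yaw -0.126 tilt [-0.0021  0.0011] F [-0.8178 -0.3728 -3.2913] T [ 0.0404 -0.0096  0.0241] w 0.428 q [-0.5437  0.4171  1.82   -0.0001  0.9069  1.1531]
4 rows shift [-0.0002 -0.      0.006 ] turn [-0.0002  0.0005  0.0005] |t|mm 6.0
```

```bash
python3 -m inch '[[0,[-0.0002,0,0.006],[0,0,0.0005]],[0,[-0.0002,0,0.006],[0,0,0.0005]],[0,[-0.0002,0,0.006],[0,0,0.0005]],[0,[-0.0002,0,0.006],[0,0,0.0005]],[0,[0,0,0],[0,0,0]],[0,[0,0,0],[0,0,0]]]'|egrep 'pos|ft'; python3 -m inch '[[0,[0,0,0.001],[0,0,0]],[0,[0,0,0],[0,0,0]],[0,[0,0,0],[0,0,0]]]'|egrep 'pos|ft'; python3 -m inch '[[0,[0,0,0.001],[0,0,0]],[0,[0,0,0],[0,0,0]],[0,[0,0,0],[0,0,0]]]'|egrep 'pos|ft'
```

```text
tcp_pos: [0.5218, -0.2669, 0.0769]
ft_force: [0.6, 0.9, -3.6]
tcp_pos: [0.523, -0.2674, 0.077]
ft_force: [0.3, -0.4, -2.5]
tcp_pos: [0.5228, -0.2672, 0.0757]
ft_force: [0.2, -0.3, -2.2]
```

```bash
python3 -m inch '[[0,[0,-0.0012,0.0008],[0,0,0]],[0,[0,0,0],[0,0,0]],[0,[0,0,0],[0,0,0]]]'|egrep 'pos|ft'; python3 -m inch '[[0,[0,0,0.0008],[0,0,0]],[0,[0,0,0],[0,0,0]],[0,[0,0,0],[0,0,0]]]'|egrep 'pos|ft'; python3 -m inch '[[0.6,[0,0,0],[0,0,0]],[0.6,[0,0,0],[0,0,0]],[0.6,[0,0,0],[0,0,0]],[0.6,[0,0,-0.02],[0,0,0]],[0.6,[0,0,-0.03],[0,0,0]],[0.6,[-0.02,0,-0.04],[0,0,0]],[0.6,[-0.03,0,-0.03],[0,0,0]],[0.6,[-0.02,0,-0.01],[0,0,0]],[0.6,[0,0,0],[0,0,0]],[0.6,[0,0,0],[0,0,0]]]';  python3 - <<'E'
from h import *
st(); w=cam("wrist"); fit(w,(.519,-.265),z=.01)
t=cam("top"); 
for g,xy in((1,(.454,.2)),(1,(.446,.392)),(0,(.615,.300))): fit(t,xy,grey=g)
E
```

```text
tcp_pos: [0.5228, -0.2658, 0.0747]
ft_force: [-0.7, 0.0, -2.3]
tcp_pos: [0.5231, -0.266, 0.0746]
ft_force: [-2.3, 1.1, 2.3]
time: 24.53
tcp_pos: [0.4556, -0.2575, 0.2018]
ee_rot: [0.001, 0.998, -0.066, 0.001]
ft_force: [-0.6, 0.6, 0.4]
width: 0.596
grip_force: 0.0
t 24.53 tcp [ 0.4556 -0.2575  0.2018] yaw -0.1316 tilt [ 0.0028 -0.0016] F [-0.6396  0.6171  0.4026] T [-0.0003 -0.0191  0.0144] w 0.596 q [-0.5978  0.1631  1.9151  0.0003  1.0602  1.1044]
fit [ 0.5202 -0.2655  3.0201 -0.0017] bar 3.0184565725570613 cost 0.055 conf 0.95
fit [0.454  0.2014 1.4739 0.9941] bar 2.4679452129463444 cost 0.166 conf 0.56
fit [0.45   0.3899 1.4562 1.0722] bar 2.5284911842604028 cost 0.147 conf 0.84
fit [0.6136 0.3026 2.4088 0.8589] bar 3.2677181842136664 cost 0.209 conf 0.73
```

Case 1 is placed at (0.520,-0.2655), yaw -0.12, cap home. Next is the grey case at (0.454,0.200).

Run:
```python
from h import *
plan([.499,.160,.2],2.41,22)
```

```text
22 rows shift [ 0.0235 -0.0095 -0.    ] turn [-0.0001 -0.     -0.1155] |t|mm 25.3
```

```bash
python3 -m inch '[[0.7,[0.0235,-0.0095,0],[0,0,-0.1155]],[0.7,[0.0235,-0.0095,0],[0,0,-0.1155]],[0.7,[0.0235,-0.0095,0],[0,0,-0.1155]],[0.7,[0.0235,-0.0095,0],[0,0,-0.1155]],[0.7,[0.0235,-0.0095,0],[0,0,-0.1155]],[0.7,[0.0235,-0.0095,0],[0,0,-0.1155]],[0.7,[0.0235,-0.0095,0],[0,0,-0.1155]],[0.7,[0.0235,-0.0095,0],[0,0,-0.1155]]]' >/dev/null; python3 -m inch '[[0.7,[0.0235,-0.0095,0],[0,0,-0.1155]],[0.7,[0.0235,-0.0095,0],[0,0,-0.1155]],[0.7,[0.0235,-0.0095,0],[0,0,-0.1155]],[0.7,[0.0235,-0.0095,0],[0,0,-0.1155]],[0.7,[0.0235,-0.0095,0],[0,0,-0.1155]],[0.7,[0.0235,-0.0095,0],[0,0,-0.1155]],[0.7,[0.0235,-0.0095,0],[0,0,-0.1155]],[0.7,[0.0235,-0.0095,0],[0,0,-0.1155]]]' >/dev/null; python3 -m inch '[[0.7,[0.0235,-0.0095,0],[0,0,-0.1155]],[0.7,[0.0235,-0.0095,0],[0,0,-0.1155]],[0.7,[0.0235,-0.0095,0],[0,0,-0.1155]],[0.7,[0.0235,-0.0095,0],[0,0,-0.1155]],[0.7,[0.0235,-0.0095,0],[0,0,-0.1155]],[0.7,[0.0235,-0.0095,0],[0,0,-0.1155]],[0.7,[0,0,0],[0,0,0]],[0.7,[0,0,0],[0,0,0]],[0.7,[0,0,0],[0,0,0]]]' >/dev/null
python3 look.py .454 .2004 g c2.png 5
```

```text
t 26.92 tcp [0.4999 0.1603 0.2005] yaw 2.4099 tilt [ 0.0006 -0.0003] F [ 0.0697 -0.2976 -0.5373] T [-0.0084 -0.0022 -0.0103] w 0.7 q [ 0.2275  0.1691  1.9109 -0.0004  1.0611 -0.6114]
fit [0.4543 0.2002 1.5009 0.9324] bar 2.4333495205928974 cost 0.052 conf 0.66
mark [136.3, 276.2] [0.4523 0.2007 0.053 ]
5 rows shift [ 0.0123 -0.      0.0201] turn [ 0.0001  0.0001 -0.0049] |t|mm 23.6
3 rows shift [0.     0.     0.0133] turn [0. 0. 0.] |t|mm 13.3
```

```bash
python3 -m inch '[[0.7,[0.0123,0,0.02],[0,0,-0.0049]],[0.7,[0.0123,0,0.02],[0,0,-0.0049]],[0.7,[0.0123,0,0.02],[0,0,-0.0049]],[0.7,[0.0123,0,0.02],[0,0,-0.0049]],[0.7,[0.0123,0,0.02],[0,0,-0.0049]],[0.7,[0,0,0.0125],[0,0,0]],[0.7,[0,0,0.0125],[0,0,0]],[0.7,[0,0,0.0125],[0,0,0]],[0.7,[0,0,0],[0,0,0]],[0.7,[0,0,0],[0,0,0]]]'>/dev/null;python3 -m inch '[[0.7,[0,0,0],[0,0,0]]]'; python3 -c "
from h import *;st();plan([.4543,.2002,.063],2.4333,1)"
```

```text
time: 27.98
tcp_pos: [0.4539, 0.2006, 0.0637]
ee_rot: [0.0, 0.346, 0.938, 0.0]
ft_force: [-0.5, 0.2, 0.8]
width: 0.699
grip_force: 0.0
t 27.98 tcp [0.4539 0.2006 0.0637] yaw 2.434 tilt [0.0009 0.0003] F [-0.5348  0.1976  0.7873] T [0.0134 0.0181 0.006 ] w 0.699 q [ 0.3284  0.3318  2.0474 -0.      0.7615 -0.5347]
1 rows shift [-0.0006 -0.0001  0.0007] turn [0.0008 0.0005 0.0007] |t|mm 0.9
```

```bash
python3 -m inch '[[0,[0,0,0],[0,0,0]],[0,[0,0,0],[0,0,0]],[0,[0,0,0],[0,0,0]],[0,[0,0,0],[0,0,0]],[0,[0,0,0],[0,0,0]],[0,[0,0,0],[0,0,0]]]'; python3 -m inch '[[0,[0,0,-0.01],[0,0,0]],[0,[0,0,-0.03],[0,0,0]],[0,[0,0,-0.03],[0,0,0]],[0,[0,0,0],[0,0,0]],[0,[0,0,0],[0,0,0]],[0,[0,0,0],[0,0,0]]]' >/dev/null
python3 - <<'E'
from h import *
st(); w=cam("wrist"); inhand(w,.064)
a=JA+.9324; p=JO-.0003*JY
s=plan([*p,.13],a,14); plan([*p,.098],a,3,s)
E
```

```text
time: 28.48
tcp_pos: [0.4541, 0.2009, 0.0645]
ee_rot: [0.001, 0.346, 0.938, 0.001]
ft_force: [-0.5, -2.0, 6.2]
width: 0.428
grip_force: 61.1
t 28.98 tcp [0.4517 0.2004 0.1325] yaw 2.4349 tilt [-0.002  -0.0006] F [-0.2315 -0.2331 -4.7252] T [-0.0441  0.0403  0.0567] w 0.427 q [ 0.3293  0.21    2.0239  0.0001  0.9098 -0.5349]
inhand mm [-1.8434  0.6576] cost 0.039
14 rows shift [-0.0206  0.0002  0.0001] turn [-0.0003  0.      0.0968] |t|mm 20.6
3 rows shift [0.     0.     0.0107] turn [0. 0. 0.] |t|mm 10.7
```

```bash
python3 -m inch '[[0,[-0.0206,0.0002,0.0001],[0,0,0.0968]],[0,[-0.0206,0.0002,0.0001],[0,0,0.0968]],[0,[-0.0206,0.0002,0.0001],[0,0,0.0968]],[0,[-0.0206,0.0002,0.0001],[0,0,0.0968]],[0,[-0.0206,0.0002,0.0001],[0,0,0.0968]],[0,[-0.0206,0.0002,0.0001],[0,0,0.0968]],[0,[-0.0206,0.0002,0.0001],[0,0,0.0968]],[0,[-0.0206,0.0002,0.0001],[0,0,0.0968]]]'>/dev/null; python3 -m inch '[[0,[-0.0206,0.0002,0.0001],[0,0,0.0968]],[0,[-0.0206,0.0002,0.0001],[0,0,0.0968]],[0,[-0.0206,0.0002,0.0001],[0,0,0.0968]],[0,[-0.0206,0.0002,0.0001],[0,0,0.0968]],[0,[-0.0206,0.0002,0.0001],[0,0,0.0968]],[0,[-0.0206,0.0002,0.0001],[0,0,0.0968]],[0,[0,0,0],[0,0,0]],[0,[0,0,0],[0,0,0]],[0,[0,0,0],[0,0,0]]]'>/dev/null
python3 - <<'E'
from h import *
st()
a=JA+.9324; p=JO-.0003*JY; plan([*p,.098],a,4)
E
```

```text
t 30.45 tcp [ 0.5165 -0.0578  0.1304] yaw 1.08 tilt [-0.0028  0.0011] F [ 0.5305 -0.2801 -3.8056] T [-0.0669 -0.0416 -0.0194] w 0.425 q [-0.1956  0.259   1.9664  0.0007  0.9192  0.2948]
4 rows shift [-0.0003 -0.0001  0.0081] turn [-0.0007  0.0001  0.0001] |t|mm 8.1
```

```bash
python3 -m inch '[[0,[-0.0003,0,0.0082],[0,0,0]],[0,[-0.0003,0,0.0082],[0,0,0]],[0,[-0.0003,0,0.0082],[0,0,0]],[0,[-0.0003,0,0.0082],[0,0,0]],[0,[0,0,0],[0,0,0]],[0,[0,0,0],[0,0,0]]]'|egrep 'pos|ft'; python3 -m inch '[[0,[0,0,0.004],[0,0,0]],[0,[0,0,0.004],[0,0,0]],[0,[0,0,0.004],[0,0,0]],[0,[0,0,0],[0,0,0]],[0,[0,0,0],[0,0,0]]]' | egrep 'pos|ft'; python3 -m inch '[[0,[0,0,0.004],[0,0,0]],[0,[0,0,0.004],[0,0,0]],[0,[0,0,0.003],[0,0,0]],[0,[0,0,0],[0,0,0]],[0,[0,0,0],[0,0,0]]]'|egrep 'pos|ft'; python3 -c "
from h import *;st()"
```

```text
tcp_pos: [0.5161, -0.0589, 0.0978]
ft_force: [-0.1, -0.1, -4.2]
tcp_pos: [0.5168, -0.0593, 0.0868]
ft_force: [0.1, 0.4, -3.2]
tcp_pos: [0.5167, -0.0592, 0.0757]
ft_force: [0.1, 0.3, -3.9]
t 31.78 tcp [ 0.5167 -0.0592  0.0757] yaw 1.0797 tilt [-0.0009  0.0002] F [ 0.1364  0.2706 -3.9083] T [0.0512 0.0257 0.0006] w 0.425 q [-0.1979  0.3484  1.9885  0.      0.8056  0.2931]
```

Seated between the fences without contact. I lower the last 4 mm and twist.

```bash
python3 -m inch '[[0,[0,0,0.002],[0,0,0]],[0,[0,0,0.0015],[0,0,0]],[0,[0,0,0],[0,0,0]],[0,[0,0,0],[0,0,0]]]' | egrep 'pos|ft'; python3 -m inch '[[0,[0,0,0],[0,0,0.1]],[0,[0,0,0],[0,0,0.1]],[0,[0,0,0],[0,0,0.1]],[0,[0,0,0],[0,0,0.1]],[0,[0,0,0],[0,0,0.1]],[0,[0,0,0],[0,0,0.1]]]'>/dev/null;python3 -c "
from h import *;st()"; python3 -m inch '[[0,[0,0,0],[0,0,0.1]],[0,[0,0,0],[0,0,0.1]],[0,[0,0,0],[0,0,0.1]],[0,[0,0,0],[0,0,0.05]],[0,[0,0,0],[0,0,0.03]]]'>/dev/null; python3 -c "
from h import *;st()"; python3 -m inch '[[0,[0,0,0],[0,0,0.03]]]'>/dev/null; python3 -c "
from h import *;st()"; python3 -m inch '[[0,[0,0,0],[0,0,0.03]]]'>/dev/null; python3 -c "
from h import *;st()"
```

```text
tcp_pos: [0.5172, -0.0594, 0.0727]
ft_force: [-0.5, 0.0, -3.0]
t 32.62 tcp [ 0.5182 -0.058   0.073 ] yaw 0.4745 tilt [0.0027 0.0022] F [ 1.9769  5.3778 -3.5089] T [ 0.9559 -0.4174  0.2697] w 0.429 q [-0.1964  0.3537  1.9883  0.0037  0.7973  0.8972]
t 33.03 tcp [ 0.5183 -0.0579  0.0729] yaw 0.0972 tilt [0.003  0.0022] F [ 2.3042  5.364  -3.619 ] T [ 0.9937 -0.4286  0.2755] w 0.427 q [-0.1964  0.3538  1.9883  0.0038  0.7971  1.2746]
t 33.12 tcp [ 0.5183 -0.0579  0.073 ] yaw 0.068 tilt [0.003  0.0021] F [ 2.794   5.1914 -3.616 ] T [ 1.0025 -0.4781  0.2528] w 0.426 q [-0.1964  0.3537  1.9883  0.0037  0.7971  1.3038]
t 33.2 tcp [ 0.5184 -0.0579  0.073 ] yaw 0.0379 tilt [0.0032 0.0024] F [ 3.2315  6.8988 -3.9273] T [ 1.4004 -0.5949  0.4778] w 0.425 q [-0.1963  0.3537  1.9882  0.0041  0.7969  1.3337]
```

Torque holds at 0.25–0.27 while turning and rises at the stop. I push on a little, then relieve and lift.

```bash
python3 -m inch '[[0,[0,0,0],[0,0,0.03]]]'>/dev/null; python3 -c "
from h import *;st()"; python3 -m inch '[[0,[0,0,0],[0,0,0.03]],[0,[0,0,0],[0,0,0]]]'>/dev/null; python3 -c "
from h import *;st()"; python3 -m inch '[[0,[0,0,0],[0,0,-0.04]],[0,[0,0,0],[0,0,-0.04]],[0,[0,0,0],[0,0,-0.02]],[0,[0,0,0],[0,0,0]]]'>/dev/null; python3 -c "
from h import *;st()"; python3 -m inch '[[0,[0,0,-0.002],[0,0,-0.02]],[0,[0,0,-0.01],[0,0,0]],[0,[0,0,-0.025],[0,0,0]],[0,[0,0,-0.03],[0,0,0]],[0,[0,0,-0.03],[0,0,0]],[0,[0,0,-0.03],[0,0,0]],[0,[0,0,0],[0,0,0]],[0,[0,0,0],[0,0,0]]]' >/dev/null;python3 - <<'E'
from h import *
st(); w=cam("wrist"); inhand(w,.0645); wheelv(w)
plan([.42,-.254,.2],-.1215,9)
E
```

```text
t 33.28 tcp [ 0.5185 -0.0578  0.073 ] yaw 0.0104 tilt [0.0034 0.002 ] F [ 3.2419  6.3777 -4.2485] T [ 1.4225 -0.5915  1.1906] w 0.428 q [-0.196   0.3538  1.9881  0.0037  0.7968  1.3618]
t 33.45 tcp [ 0.5189 -0.0574  0.073 ] yaw -0.0164 tilt [0.0041 0.0019] F [ 4.2592  8.047  -3.5475] T [ 1.5452 -0.7004  1.2802] w 0.423 q [-0.1952  0.3538  1.9879  0.0038  0.7962  1.3894]
t 33.78 tcp [ 0.5173 -0.059   0.0727] yaw 0.0799 tilt [0.0007 0.0005] F [ 0.8516  2.7928 -2.4803] T [ 0.5566 -0.1643  0.0865] w 0.424 q [-0.1975  0.3537  1.9889  0.0009  0.7985  1.2928]
t 34.45 tcp [ 0.5187 -0.0601  0.2025] yaw 0.0991 tilt [ 0.0059 -0.0016] F [-0.3235  0.593  -4.4366] T [ 0.0384 -0.0082  0.0402] w 0.427 q [-0.1985  0.1583  1.9192 -0.0004  1.0579  1.2734]
inhand mm [-0.4205  0.3568] cost 0.011
green 18 jig xy mm 50.8442442934399 32.827167926062316 v 1.9783959907577895
red 15 jig xy mm 52.99405781301278 32.92586706956927 v 1.990733383696159
9 rows shift [-0.0108  0.0216  0.    ] turn [ 0.0001 -0.0001  0.0245] |t|mm 24.2
```

```bash
python3 -c "
from h import *
plan([.5195,-.2654,.17],-.126,9)"
```

```text
9 rows shift [0.0003 0.0229 0.0034] turn [ 0.0001 -0.0001  0.025 ] |t|mm 23.2
```

```bash
python3 -m inch '[[0,[0.0003,0.0229,0.0034],[0,0,0.025]],[0,[0.0003,0.0229,0.0034],[0,0,0.025]],[0,[0.0003,0.0229,0.0034],[0,0,0.025]],[0,[0.0003,0.0229,0.0034],[0,0,0.025]],[0,[0.0003,0.0229,0.0034],[0,0,0.025]],[0,[0.0003,0.0229,0.0034],[0,0,0.025]],[0,[0.0003,0.0229,0.0034],[0,0,0.025]],[0,[0.0003,0.0229,0.0034],[0,0,0.025]],[0,[0.0003,0.0229,0.0034],[0,0,0.025]],[0,[0,0,0],[0,0,0]]]' >/dev/null; python3 -m inch '[[0,[0,0,0],[0,0,0]],[0,[0,0,0],[0,0,0]],[0,[0,0,0],[0,0,0]]]' >/dev/null; python3 -c "
from h import *
st();plan([.5195,-.2654,.1395],-.126,4)"
```

```text
t 35.58 tcp [ 0.5187 -0.2637  0.1676] yaw -0.1247 tilt [-0.0025  0.0019] F [ 0.6451  0.0745 -2.8515] T [-0.0381 -0.0203 -0.0348] w 0.423 q [-0.5453  0.3168  1.7994  0.0004  1.0285  1.15  ]
4 rows shift [0.0003 0.0004 0.007 ] turn [-0.0004  0.0007  0.0003] |t|mm 7.0
```

```bash
python3 -m inch '[[0,[0.0003,0.0004,0.007],[0,0,0.0003]],[0,[0.0003,0.0004,0.007],[0,0,0.0003]],[0,[0.0003,0.0004,0.007],[0,0,0.0003]],[0,[0.0003,0.0004,0.007],[0,0,0.0003]],[0,[0,0,0],[0,0,0]],[0,[0,0,0],[0,0,0]],[0,[0,0,0],[0,0,0]]]' |egrep 'pos|ft'; python3 -m inch '[[0,[0,0,0.0012],[0,0,0]],[0,[0,0,0],[0,0,0]],[0,[0,0,0],[0,0,0]]]'|egrep 'pos|ft'; python3 -m inch '[[0,[0,0,0.001],[0,0,0]],[0,[0,0,0],[0,0,0]],[0,[0,0,0],[0,0,0]]]'|egrep 'pos|ft'
```

```text
tcp_pos: [0.5207, -0.2667, 0.1409]
ft_force: [-0.3, -0.7, -3.5]
tcp_pos: [0.5208, -0.2669, 0.1401]
ft_force: [0.0, 0.6, -2.9]
tcp_pos: [0.5206, -0.2667, 0.1388]
ft_force: [-0.7, 1.0, -4.7]
```

```bash
python3 -m inch '[[0,[-0.0007,-0.001,0.001],[0,0,0]],[0,[0,0,0],[0,0,0]],[0,[0,0,0],[0,0,0]]]' |egrep 'pos|ft'; python3 -m inch '[[0,[0,0,0.0008],[0,0,0]],[0,[0,0,0],[0,0,0]],[0,[0,0,0],[0,0,0]]]'|egrep 'pos|ft'; python3 -m inch '[[0,[0,0,0.0007],[0,0,0]],[0,[0,0,0],[0,0,0]],[0,[0,0,0],[0,0,0]]]'|egrep 'pos|ft'
```

```text
tcp_pos: [0.5199, -0.2655, 0.1376]
ft_force: [0.0, -0.1, -3.4]
tcp_pos: [0.52, -0.2657, 0.1369]
ft_force: [-0.2, -0.7, -3.5]
tcp_pos: [0.5203, -0.2657, 0.1366]
ft_force: [0.2, 0.8, -2.1]
```

```bash
python3 -m inch '[[0,[0,0,0.0005],[0,0,0]],[0,[0,0,0],[0,0,0]],[0.6,[0,0,0],[0,0,0]],[0.6,[0,0,0],[0,0,0]],[0.6,[0,0,0],[0,0,0]],[0.6,[0,0,-0.02],[0,0,0]],[0.6,[0,0,-0.03],[0,0,0]],[0.6,[-0.02,0,-0.04],[0,0,0]],[0.6,[-0.03,0,-0.03],[0,0,0]],[0.6,[-0.02,0,-0.01],[0,0,0]]]'>/dev/null; python3 -m inch '[[0.7,[0,0,0],[0,0,0]],[0.7,[0,0,0],[0,0,0]],[0.7,[0,0,0],[0,0,0]]]' >/dev/null;  python3 - <<'E'
from h import *
st(); w=cam("wrist"); fit(w,(.52,-.2655),z=.072)
t=cam("top"); fit(t,(.52,-.2655),z=.072)
for g,xy in((1,(.45,.39)),(0,(.615,.300))): fit(t,xy,grey=g)
b=2.528; plan([.45-.06*np.cos(b),.39-.06*np.sin(b),.2],b,24)
E
```

```text
t 38.5 tcp [ 0.4528 -0.2571  0.2619] yaw -0.1268 tilt [0.0004 0.0002] F [ 1.1774 -0.4028 -0.3852] T [0.0113 0.0493 0.0027] w 0.7 q [-0.6002  0.0929  1.8635  0.0004  1.1849  1.0973]
fit [ 0.52   -0.2655  3.0125  0.0029] bar 3.0154594758446183 cost 0.088 conf 0.74
fit [ 0.5243 -0.2541  2.4207  0.1649] bar 2.585630490999659 cost 0.877 conf 0.58
fit [0.4498 0.3895 1.3915 1.1657] bar 2.5572255921186344 cost 0.202 conf 0.79
fit [0.6142 0.3021 2.4159 0.8901] bar 3.305958736040463 cost 0.291 conf 0.76
24 rows shift [ 0.0329 -0.012   0.0025] turn [-0.0001 -0.     -0.1106] |t|mm 35.1
```

```bash
python3 -m inch '[[0.7,[0.0329,-0.012,0.0025],[0,0,-0.1106]],[0.7,[0.0329,-0.012,0.0025],[0,0,-0.1106]],[0.7,[0.0329,-0.012,0.0025],[0,0,-0.1106]],[0.7,[0.0329,-0.012,0.0025],[0,0,-0.1106]],[0.7,[0.0329,-0.012,0.0025],[0,0,-0.1106]],[0.7,[0.0329,-0.012,0.0025],[0,0,-0.1106]],[0.7,[0.0329,-0.012,0.0025],[0,0,-0.1106]],[0.7,[0.0329,-0.012,0.0025],[0,0,-0.1106]]]'>/dev/null; python3 -m inch '[[0.7,[0.0329,-0.012,0.0025],[0,0,-0.1106]],[0.7,[0.0329,-0.012,0.0025],[0,0,-0.1106]],[0.7,[0.0329,-0.012,0.0025],[0,0,-0.1106]],[0.7,[0.0329,-0.012,0.0025],[0,0,-0.1106]],[0.7,[0.0329,-0.012,0.0025],[0,0,-0.1106]],[0.7,[0.0329,-0.012,0.0025],[0,0,-0.1106]],[0.7,[0.0329,-0.012,0.0025],[0,0,-0.1106]],[0.7,[0.0329,-0.012,0.0025],[0,0,-0.1106]]]'>/dev/null; python3 -m inch '[[0.7,[0.0329,-0.012,0.0025],[0,0,-0.1106]],[0.7,[0.0329,-0.012,0.0025],[0,0,-0.1106]],[0.7,[0.0329,-0.012,0.0025],[0,0,-0.1106]],[0.7,[0.0329,-0.012,0.0025],[0,0,-0.1106]],[0.7,[0.0329,-0.012,0.0025],[0,0,-0.1106]],[0.7,[0.0329,-0.012,0.0025],[0,0,-0.1106]],[0.7,[0.0329,-0.012,0.0025],[0,0,-0.1106]],[0.7,[0.0329,-0.012,0.0025],[0,0,-0.1106]],[0.7,[0,0,0],[0,0,0]],[0.7,[0,0,0],[0,0,0]]]'>/dev/null
python3 look.py .45 .39 g c3.png 5
```

```text
t 40.97 tcp [0.497  0.357  0.2015] yaw 2.5306 tilt [-0.0017 -0.0012] F [-0.0299 -0.1936  0.5247] T [-0.0041 -0.0434 -0.0164] w 0.702 q [ 0.5518  0.3309  1.704  -0.0002  1.1087 -0.4079]
fit [0.4503 0.3882 1.4053 1.1168] bar 2.5221392614689613 cost 0.052 conf 0.77
mark [142.8, 274.2] [0.4483 0.3864 0.053 ]
5 rows shift [ 0.0119 -0.0005  0.0205] turn [0.0002 0.0002 0.0009] |t|mm 23.7
3 rows shift [0.     0.     0.0133] turn [0. 0. 0.] |t|mm 13.3
```

```bash
python3 -m inch '[[0.7,[0.0119,-0.0005,0.02],[0,0,0]],[0.7,[0.0119,-0.0005,0.02],[0,0,0.002]],[0.7,[0.0119,-0.0005,0.02],[0,0,0.002]],[0.7,[0.0119,-0.0005,0.02],[0,0,0]],[0.7,[0.0119,-0.0005,0.02],[0,0,0]],[0.7,[0,0,0.01],[0,0,0]],[0.7,[0,0,0.01],[0,0,0]],[0.7,[0,0,0],[0,0,0]],[0.7,[0,0,0],[0,0,0]],[0.7,[0,0,0],[0,0,0]]]'>/dev/null; python3 -c "
from h import *;st();plan([.4503,.3882,.063],2.5221,2)"
```

```text
t 41.95 tcp [0.4508 0.3886 0.0837] yaw 2.5227 tilt [0.0022 0.0014] F [ 0.0586 -0.1941 -0.4666] T [0.0274 0.0121 0.0325] w 0.699 q [ 0.6384  0.4523  1.8099 -0.0002  0.8768 -0.3134]
2 rows shift [ 0.0001 -0.0003  0.0103] turn [0.0012 0.0005 0.0003] |t|mm 10.3
```

```bash
python3 -m inch '[[0.7,[0.0001,-0.0003,0.0098],[0,0,0]],[0.7,[0.0001,-0.0003,0.0098],[0,0,0]],[0.7,[0,0,0],[0,0,0]],[0.7,[0,0,0],[0,0,0]],[0,[0,0,0],[0,0,0]],[0,[0,0,0],[0,0,0]],[0,[0,0,0],[0,0,0]],[0,[0,0,0],[0,0,0]],[0,[0,0,0],[0,0,0]],[0,[0,0,0],[0,0,0]]]'; python3 -m inch '[[0,[0,0,-0.01],[0,0,0]],[0,[0,0,-0.03],[0,0,0]],[0,[0,0,-0.03],[0,0,0]],[0,[0,0,0],[0,0,0]],[0,[0,0,0],[0,0,0]],[0,[0,0,0],[0,0,0]]]' >/dev/null
python3 - <<'E'
from h import *
st(); w=cam("wrist"); inhand(w,.0645)
a=JA+1.1168; p=JO-.0003*JY
s=plan([*p,.13],a,20)
E
```

```text
time: 42.78
tcp_pos: [0.4489, 0.3884, 0.0635]
ee_rot: [0.0, 0.304, 0.953, 0.001]
ft_force: [0.3, -0.3, 1.8]
width: 0.424
grip_force: 61.1
t 43.28 tcp [0.4473 0.3871 0.1317] yaw 2.5238 tilt [-0.0024 -0.0018] F [-0.4562 -0.3235 -4.1888] T [-0.0272  0.0335  0.0251] w 0.426 q [ 0.6398  0.3802  1.7963 -0.      0.968  -0.3133]
inhand mm [-3.2513  0.796 ] cost 0.024
20 rows shift [-0.0236 -0.0048  0.    ] turn [-0.0002  0.0001  0.063 ] |t|mm 24.1
```

```bash
python3 -m inch '[[0,[-0.0236,-0.0048,-0.01],[0,0,0.063]],[0,[-0.0236,-0.0048,-0.01],[0,0,0.063]],[0,[-0.0236,-0.0048,0],[0,0,0.063]],[0,[-0.0236,-0.0048,0],[0,0,0.063]],[0,[-0.0236,-0.0048,0],[0,0,0.063]],[0,[-0.0236,-0.0048,0],[0,0,0.063]],[0,[-0.0236,-0.0048,0],[0,0,0.063]],[0,[-0.0236,-0.0048,0],[0,0,0.063]],[0,[-0.0236,-0.0048,0],[0,0,0.063]],[0,[-0.0236,-0.0048,0],[0,0,0.063]]]'>/dev/null; python3 -m inch '[[0,[-0.0236,-0.0048,0],[0,0,0.063]],[0,[-0.0236,-0.0048,0],[0,0,0.063]],[0,[-0.0236,-0.0048,0],[0,0,0.063]],[0,[-0.0236,-0.0048,0],[0,0,0.063]],[0,[-0.0236,-0.0048,0],[0,0,0.063]],[0,[-0.0236,-0.0048,0],[0,0,0.063]],[0,[-0.0236,-0.0048,0],[0,0,0.063]],[0,[-0.0236,-0.0048,0],[0,0,0.063]],[0,[-0.0236,-0.0048,0.01],[0,0,0.063]],[0,[-0.0236,-0.0048,0.01],[0,0,0.063]]]'>/dev/null; python3 -m inch '[[0,[0,0,0],[0,0,0]],[0,[0,0,0],[0,0,0]],[0,[0,0,0],[0,0,0]]]'>/dev/null
python3 - <<'E'
from h import *
st()
a=JA+1.1168; p=JO-.0003*JY+.0015*np.array([np.cos(a),np.sin(a)]); plan([*p,.098],a,4)
E
```

```text
t 45.25 tcp [ 0.5166 -0.0568  0.1315] yaw 1.2636 tilt [-0.0025  0.001 ] F [ 0.553  -0.0556 -3.8701] T [ 0.0027 -0.0514 -0.0227] w 0.425 q [-0.1937  0.257   1.966   0.0007  0.9212  0.1131]
4 rows shift [-0.0002 -0.0001  0.0084] turn [-0.0007 -0.0001 -0.    ] |t|mm 8.4
```

```bash
python3 -m inch '[[0,[-0.0002,0,0.0084],[0,0,0]],[0,[-0.0002,0,0.0084],[0,0,0]],[0,[-0.0002,0,0.0084],[0,0,0]],[0,[0,0,0.0084],[0,0,0]],[0,[0,0,0],[0,0,0]],[0,[0,0,0],[0,0,0]],[0,[0,0,0],[0,0,0]]]'|egrep 'pos|ft'; python3 -m inch '[[0,[0,0,0.004],[0,0,0]],[0,[0,0,0.004],[0,0,0]],[0,[0,0,0.004],[0,0,0]],[0,[0,0,0],[0,0,0]],[0,[0,0,0],[0,0,0]]]' | egrep 'pos|ft'; python3 -m inch '[[0,[0,0,0.004],[0,0,0]],[0,[0,0,0.004],[0,0,0]],[0,[0,0,0.003],[0,0,0]],[0,[0,0,0],[0,0,0]],[0,[0,0,0],[0,0,0]]]'|egrep 'pos|ft'; python3 -c "
from h import *;st()"
```

```text
tcp_pos: [0.5175, -0.0576, 0.0992]
ft_force: [-0.1, 0.5, -3.1]
tcp_pos: [0.5169, -0.0577, 0.0869]
ft_force: [-0.6, -0.9, -4.0]
tcp_pos: [0.517, -0.0577, 0.0759]
ft_force: [0.4, 0.3, -3.4]
t 46.67 tcp [ 0.517  -0.0577  0.0759] yaw 1.2639 tilt [-0.0009  0.0002] F [ 0.3591  0.2868 -3.387 ] T [ 0.0015 -0.0027  0.0313] w 0.429 q [-0.1948  0.3482  1.9881  0.      0.8062  0.1121]
```

```bash
python3 -m inch '[[0,[0,0,0.002],[0,0,0]],[0,[0,0,0.0015],[0,0,0]],[0,[0,0,0],[0,0,0]],[0,[0,0,0],[0,0,0]]]' | egrep 'pos|ft'; python3 -m inch '[[0,[0,0.0001,0],[0,0,0.1]],[0,[0,0.0001,0],[0,0,0.1]],[0,[0,0.0001,0],[0,0,0.1]],[0,[0,0.0001,0],[0,0,0.1]],[0,[0,0.0001,0],[0,0,0.1]],[0,[0,0.0001,0],[0,0,0.1]],[0,[0,0.0001,0],[0,0,0.1]],[0,[0,0.0001,0],[0,0,0.1]],[0,[0,0.0001,0],[0,0,0.1]]]'>/dev/null;python3 -c "
from h import *;st()"; python3 -m inch '[[0,[0,0,0],[0,0,0.1]],[0,[0,0,0],[0,0,0.1]],[0,[0,0,0],[0,0,0.03]],[0,[0,0,0],[0,0,0.03]]]'>/dev/null; python3 -c "
from h import *;st()"; python3 -m inch '[[0,[0,0,0],[0,0,0.03]]]'>/dev/null; python3 -c "
from h import *;st()"; python3 -m inch '[[0,[0,0,0],[0,0,0.03]]]'>/dev/null; python3 -c "
from h import *;st()"
```

```text
tcp_pos: [0.5173, -0.0577, 0.0727]
ft_force: [-0.9, 0.0, -4.6]
t 47.75 tcp [ 0.5193 -0.0569  0.073 ] yaw 0.3587 tilt [0.0029 0.0023] F [ 2.6055  4.5336 -6.0886] T [ 1.0887 -0.4591  0.2356] w 0.428 q [-0.194   0.355   1.9863  0.0039  0.7979  1.0153]
t 48.08 tcp [ 0.5194 -0.0571  0.0731] yaw 0.1022 tilt [0.0032 0.0017] F [ 3.4109  4.1076 -5.9597] T [ 0.8175 -0.4675  0.2635] w 0.428 q [-0.1943  0.3549  1.9862  0.0032  0.7977  1.2721]
t 48.17 tcp [ 0.5194 -0.0572  0.073 ] yaw 0.0724 tilt [0.0031 0.0017] F [ 2.8734  3.8681 -5.9795] T [ 0.8587 -0.519   0.3108] w 0.425 q [-0.1943  0.355   1.9862  0.0031  0.7977  1.3019]
t 48.25 tcp [ 0.5194 -0.0572  0.073 ] yaw 0.0424 tilt [0.0031 0.0016] F [ 3.007   3.3313 -6.1361] T [ 0.8349 -0.4745  0.2523] w 0.427 q [-0.1943  0.355   1.9862  0.0031  0.7976  1.3319]
```

```bash
python3 -m inch '[[0,[0,0,0],[0,0,0.03]]]'>/dev/null; python3 -c "
from h import *;st()"; python3 -m inch '[[0,[0,0,0],[0,0,0.03]]]'>/dev/null; python3 -c "
from h import *;st()"; python3 -m inch '[[0,[0,0,0],[0,0,0.03]]]'>/dev/null; python3 -c "
from h import *;st()";  python3 -m inch '[[0,[0,0,0],[0,0,0.02]],[0,[0,0,0],[0,0,0]]]'>/dev/null; python3 -c "
from h import *;st()"
```

```text
t 48.33 tcp [ 0.5194 -0.0573  0.0731] yaw 0.0126 tilt [0.0032 0.0015] F [ 3.4835  3.7043 -5.6764] T [ 0.7902 -0.5302  0.5459] w 0.432 q [-0.1944  0.355   1.9861  0.0029  0.7976  1.3618]
t 48.42 tcp [ 0.5194 -0.0573  0.0731] yaw -0.0143 tilt [0.0032 0.0009] F [ 2.6385  4.7648 -5.9609] T [ 1.0611 -0.5584  1.4258] w 0.429 q [-0.194   0.355   1.9861  0.0021  0.7975  1.3896]
t 48.5 tcp [ 0.5195 -0.057   0.073 ] yaw -0.0419 tilt [0.0034 0.001 ] F [ 3.7663  8.0361 -7.4928] T [ 1.6606 -0.8258  1.7372] w 0.428 q [-0.1935  0.355   1.9861  0.0024  0.7973  1.4176]
t 48.67 tcp [ 0.5201 -0.0563  0.0731] yaw -0.0621 tilt [0.0047 0.002 ] F [ 5.056   8.0813 -6.913 ] T [ 1.625  -0.8487  1.2634] w 0.431 q [-0.1927  0.3551  1.9858  0.0041  0.7964  1.4373]
```

```bash
python3 -m inch '[[0,[0,0,0],[0,0,-0.04]],[0,[0,0,0],[0,0,-0.04]],[0,[0,0,0],[0,0,-0.04]],[0,[0,0,0],[0,0,0]]]'>/dev/null; python3 -c "
from h import *;st()"; python3 -m inch '[[0,[0,0,-0.002],[0,0,-0.02]],[0,[0,0,-0.01],[0,0,0]],[0,[0,0,-0.025],[0,0,0]],[0,[0,0,-0.035],[0,0,0]],[0,[0,0,-0.035],[0,0,0]],[0,[0,0,-0.04],[0,0,0]],[0,[0,0,-0.03],[0,0,0]],[0,[0,0,0],[0,0,0]],[0,[0,0,0],[0,0,0]]]' >/dev/null;python3 - <<'E'
from h import *
st(); w=cam("wrist"); inhand(w,.0642); wheelv(w)
plan([.5195,-.2654,.23],-.126,9)
E
```

```text
t 49.0 tcp [ 0.5182 -0.0581  0.0729] yaw 0.055 tilt [ 0.0003 -0.0001] F [-0.7875 -0.7311 -3.8963] T [ 0.0516 -0.037   0.0563] w 0.431 q [-0.1952  0.3548  1.9868  0.      0.7997  1.3206]
t 49.75 tcp [ 0.5197 -0.0588  0.2531] yaw 0.0733 tilt [ 0.0066 -0.0013] F [-0.4311 -0.1533 -5.4238] T [-0.0216  0.0239 -0.0627] w 0.43 q [-0.1959  0.1025  1.8718 -0.      1.1605  1.3017]
inhand mm [-2.1903  0.2492] cost 0.012
green 26 jig xy mm 51.71324694130234 34.0399192812087 v 2.129989910151087
red 10 jig xy mm 51.44095498799115 35.31942508380285 v 2.289928135475356
9 rows shift [0.0006 0.023  0.0023] turn [ 0.     -0.0001  0.0222] |t|mm 23.2
```

```bash
python3 -m inch '[[0,[0.0008,0.023,0.0023],[0,0,0.0222]],[0,[0.0008,0.023,0.0023],[0,0,0.0222]],[0,[0.0008,0.023,0.0023],[0,0,0.0222]],[0,[0.0008,0.023,0.0023],[0,0,0.0222]],[0,[0.0008,0.023,0.0023],[0,0,0.0222]],[0,[0.0008,0.023,0.0023],[0,0,0.0222]],[0,[0.0008,0.023,0.0023],[0,0,0.0222]],[0,[0.0008,0.023,0.0023],[0,0,0.0222]],[0,[0.0008,0.023,0.0023],[0,0,0.0222]],[0,[0,0,0],[0,0,0]]]' >/dev/null; python3 -m inch '[[0,[0,0,0],[0,0,0]],[0,[0,0,0],[0,0,0]],[0,[0,0,0],[0,0,0]]]' >/dev/null; python3 -c "
from h import *
st();plan([.5218,-.2658,.202],-.126,4)"
```

```text
t 50.88 tcp [ 0.5213 -0.2637  0.2275] yaw -0.1253 tilt [-0.0027  0.0022] F [-0.0079 -0.1906 -3.7165] T [-0.0098  0.0049  0.0254] w 0.425 q [-0.5431  0.2528  1.749   0.0005  1.1433  1.1528]
4 rows shift [0.0002 0.0005 0.0064] turn [-0.0005  0.0007  0.0002] |t|mm 6.4
```

```bash
python3 -m inch '[[0,[0,0.0003,0.0064],[0,0,0]],[0,[0,0.0003,0.0064],[0,0,0]],[0,[0,0,0.0064],[0,0,0]],[0,[0,0,0.0064],[0,0,0]],[0,[0,0,0],[0,0,0]],[0,[0,0,0],[0,0,0]],[0,[0,0,0],[0,0,0]]]' >/dev/null; python3 -m inch '[[0,[0,0,0],[0,0,0]],[0,[0,0,0],[0,0,0]]]'|egrep 'pos|ft'; python3 -c "
from h import *
st();plan([.5218,-.2658,.200],-.126,1)"
```

```text
tcp_pos: [0.5224, -0.2659, 0.204]
ft_force: [0.7, -0.4, -4.4]
t 51.63 tcp [ 0.5224 -0.2659  0.204 ] yaw -0.1259 tilt [ 0.0009 -0.0005] F [ 0.7484 -0.3562 -4.3874] T [-0.0229 -0.0033  0.0193] w 0.428 q [-0.5451  0.2792  1.7666 -0.      1.0948  1.1516]
1 rows shift [-0.0006 -0.      0.004 ] turn [ 0.0004 -0.0009  0.0001] |t|mm 4.1
```

```bash
python3 -m inch '[[0,[-0.0004,0,0.002],[0,0,0]],[0,[0,0,0.002],[0,0,0]],[0,[0,0,0],[0,0,0]],[0,[0,0,0],[0,0,0]]]' |egrep 'pos|ft'; python3 -m inch '[[0,[0,0,0.001],[0,0,0]],[0,[0,0,0],[0,0,0]],[0,[0,0,0],[0,0,0]]]'|egrep 'pos|ft'; python3 -m inch '[[0,[0,0,0.0008],[0,0,0]],[0,[0,0,0],[0,0,0]],[0,[0,0,0],[0,0,0]]]'|egrep 'pos|ft'; python3 -m inch '[[0,[0,0,0.0005],[0,0,0]],[0,[0,0,0],[0,0,0]],[0,[0,0,0],[0,0,0]]]'|egrep 'pos|ft'
```

```text
tcp_pos: [0.5214, -0.2655, 0.1992]
ft_force: [0.3, -0.0, -4.2]
tcp_pos: [0.5216, -0.2656, 0.1984]
ft_force: [-0.5, -0.5, -3.3]
tcp_pos: [0.5216, -0.2656, 0.1976]
ft_force: [0.5, 0.9, -3.5]
tcp_pos: [0.5219, -0.2657, 0.1975]
ft_force: [-0.4, 1.0, -2.6]
```

```bash
python3 -m inch '[[0,[0,0,0.0005],[0,0,0]],[0,[0,0,0],[0,0,0]],[0.6,[0,0,0],[0,0,0]],[0.6,[0,0,0],[0,0,0]],[0.6,[0,0,0],[0,0,0]],[0.6,[0,0,-0.02],[0,0,0]],[0.6,[0,0,-0.03],[0,0,0]],[0.6,[-0.02,0,-0.04],[0,0,0]],[0.6,[-0.03,0,-0.03],[0,0,0]],[0.6,[-0.02,0,-0.01],[0,0,0]]]'>/dev/null; python3 -m inch '[[0.7,[0,0,0],[0,0,0]],[0.7,[0,0,0],[0,0,0]],[0.7,[0,0,0],[0,0,0]]]' >/dev/null;  python3 - <<'E'
from h import *
st(); w=cam("wrist"); fit(w,(.52,-.2655),z=.134)
t=cam("top"); fit(t,(.615,.300),grey=0)
plan([.46,-.05,.25],.147,9)
E
```

```text
t 53.8 tcp [ 0.4543 -0.257   0.3228] yaw -0.1261 tilt [0.0002 0.0003] F [-0.0777 -0.4685 -0.1726] T [-0.0011 -0.0138 -0.0113] w 0.697 q [-0.5984  0.0444  1.7903  0.0004  1.3068  1.0984]
fit [ 0.5211 -0.2654  3.0186 -0.0137] bar 3.0049657082613344 cost 0.09 conf 0.77
fit [0.5883 0.3568 2.4002 0.7749] bar 3.1750882489339944 cost 0.231 conf 0.8
9 rows shift [ 0.0005 -0.023   0.008 ] turn [-0.0002  0.0002 -0.0303] |t|mm 24.4
```

The third grey is stacked at (0.521,-0.265). The blue case has been knocked to about (0.588,0.357). I look at the pointer on the way over.

```bash
python3 -m inch '[[0.7,[0.0005,-0.023,0.008],[0,0,-0.0303]],[0.7,[0.0005,-0.023,0.008],[0,0,-0.0303]],[0.7,[0.0005,-0.023,0.008],[0,0,-0.0303]],[0.7,[0.0005,-0.023,0.008],[0,0,-0.0303]],[0.7,[0.0005,-0.023,0.008],[0,0,-0.0303]],[0.7,[0.0005,-0.023,0.008],[0,0,-0.0303]],[0.7,[0.0005,-0.023,0.008],[0,0,-0.0303]],[0.7,[0.0005,-0.023,0.008],[0,0,-0.0303]],[0.7,[0.0005,-0.023,0.008],[0,0,-0.0303]],[0.7,[0,0,0],[0,0,0]]]' >/dev/null; python3 -m inch '[[0.7,[0,0,0],[0,0,0]],[0.7,[0,0,0],[0,0,0]],[0.7,[0,0,0],[0,0,0]]]' >/dev/null
python3 - <<'E'
from h import *
st(); w=cam("wrist"); wheelv(w)
u,v=proj(w,[*(JO+.04*JX+.03*JY),.01])[0].astype(int); save(w,"j3.png",(max(0,u-70),max(0,v-55),u+70,v+55),5)
t=cam("top"); fit(t,(.588,.357),grey=0); print([(np.round(d["point"]),round(d["confidence"],2)) for d in manip.mark_of("top","case_top")])
b=3.175
plan([.588-.06*np.cos(b),.357-.06*np.sin(b),.2],b,27)
E
```

```text
t 55.08 tcp [ 0.4602 -0.0515  0.2517] yaw 0.146 tilt [ 0.0006 -0.0006] F [-0.5288  1.185   0.213 ] T [-0.0187 -0.0284 -0.0084] w 0.7 q [-0.2052 -0.0146  1.9971 -0.0005  1.1583  1.2198]
green 27 jig xy mm 52.16250975226409 33.94640520602733 v 2.118300650753416
red 9 jig xy mm 50.178403248002176 36.234583698442634 v 2.4043229623053293
fit [0.5891 0.3568 2.3506 0.8389] bar 3.189425752632384 cost 0.224 conf 0.77
[(array([257., 153.]), 0.59), (array([134., 109.]), 0.49)]
27 rows shift [0.0227 0.0113 0.0019] turn [ 0.      0.     -0.1122] |t|mm 25.4
```

View pics/j3.png

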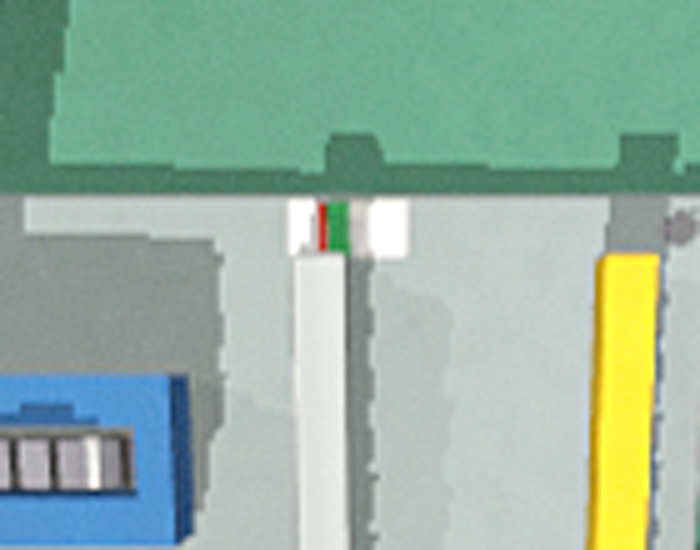

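The pointer (322,225) now stands at the left edge of the green (338,225): the hard third twist pushed the fence out by about 0.5 rad. I roll the wheel back about 12 mm before going on.

```bash
python3 -c "
from h import *
p=JO+.106*JY; print(p); plan([*p,.085],JA,8)"
```

```text
[0.5001 0.0463]
8 rows shift [ 0.0067 -0.0114  0.0208] turn [ 0.     -0.0001 -0.0002] |t|mm 24.7
```

```bash
python3 -m inch '[[0,[0.0067,-0.0114,0.0208],[0,0,0]],[0,[0.0067,-0.0114,0.0208],[0,0,0]],[0,[0.0067,-0.0114,0.0208],[0,0,0]],[0,[0.0067,-0.0114,0.0208],[0,0,0]],[0,[0.0067,-0.0114,0.0208],[0,0,0]],[0,[0.0067,-0.0114,0.0208],[0,0,0]],[0,[0.0067,-0.0114,0.0208],[0,0,0]],[0,[0.0067,-0.0114,0.0208],[0,0,0]],[0,[0,0,0],[0,0,0]],[0,[0,0,0],[0,0,0]]]' >/dev/null; python3 -m inch '[[0,[0,0,0],[0,0,0]],[0,[0,0,0.009],[0,0,0]],[0,[0,0,0.009],[0,0,0]],[0,[0,0,0],[0,0,0]],[0,[0,0,0],[0,0,0]],[0,[0,0,0],[0,0,0]]]'|egrep 'pos|ft'; python3 -c "
from h import *
p=JO+.106*JY; plan([*p,.0645],JA,1)"
```

```text
tcp_pos: [0.4992, 0.0471, 0.0671]
ft_force: [-0.3, -0.1, -0.9]
1 rows shift [0.0007 0.001  0.0026] turn [ 0.     -0.     -0.0006] |t|mm 2.9
```

```bash
python3 -m inch '[[0,[0,0.001,0.0022],[0,0,0]],[0,[0,0,0],[0,0,0]],[0,[0,0,0],[0,0,0]]]' |egrep 'pos|ft';  python3 -m inch '[[0,[0,0,0.0008],[0,0,0]],[0,[0,0,0],[0,0,0]],[0,[0,0,0],[0,0,0]]]' |egrep 'pos|ft'; python3 -m inch '[[0,[0,0,0.0005],[0,0,0]],[0,[0,0,0],[0,0,0]]]' |egrep 'pos|ft'
```

```text
tcp_pos: [0.4998, 0.0463, 0.0651]
ft_force: [-0.2, -0.4, 0.6]
tcp_pos: [0.4999, 0.0463, 0.0649]
ft_force: [-1.5, -0.5, 6.3]
tcp_pos: [0.4999, 0.0463, 0.0648]
ft_force: [-2.0, -0.5, 7.9]
```

```bash
python3 -m inch '[[0,[0,0.0018,0],[0,0,0]],[0,[0,0.0018,0],[0,0,0]],[0,[0,0.0018,0],[0,0,0]],[0,[0,0.0018,0],[0,0,0]],[0,[0,0.0018,0],[0,0,0]],[0,[0,0.0018,0],[0,0,0]],[0,[0,0.0018,0],[0,0,0]],[0,[0,0,0],[0,0,0]]]' |egrep 'pos|ft';  python3 -m inch '[[0,[0,0,-0.01],[0,0,0]],[0,[0,0,-0.03],[0,0,0]],[0,[-0.008,0.014,-0.03],[0,0,0]],[0,[-0.008,0.014,-0.03],[0,0,0]],[0,[-0.008,0.014,-0.03],[0,0,0]],[0,[-0.008,0.014,-0.03],[0,0,0]],[0.7,[-0.008,0.014,-0.025],[0,0,0]],[0.7,[-0.008,0.014,0],[0,0,0]],[0.7,[0,0,0],[0,0,0]],[0.7,[0,0,0],[0,0,0]]]' |egrep 'pos|ft';  python3 - <<'E'
from h import *
np.set_printoptions(linewidth=250)
w=cam("wrist"); wheelv(w)
u,v=proj(w,[*(JO+.052*JX+.033*JY),.01])[0].astype(int); print(u,v)
I=w["img"].astype(int)
for r in(v-2,v,v+2): print([tuple(x) for x in I[r,u-10:u+10].tolist()])
E
```

```text
tcp_pos: [0.5016, 0.0348, 0.0648]
ft_force: [-2.4, 4.0, 9.0]
tcp_pos: [0.4657, -0.0566, 0.2489]
ft_force: [-0.9, -0.3, 0.2]
green 4 jig xy mm 49.536667007201785 31.684405319230425 v 1.8355506649038031
red 11 jig xy mm 49.04622196592272 32.41233181575808 v 1.92654147696976
257 100
[(214, 220, 213), (255, 255, 255), (255, 255, 255), (255, 255, 255), (255, 255, 255), (255, 255, 255), (255, 255, 255), (255, 255, 255), (182, 240, 201), (82, 147, 69), (179, 52, 37), (162, 75, 37), (83, 168, 119), (181, 189, 182), (198, 194, 193), (193, 191, 185), (190, 188, 184), (196, 193, 190), (207, 205, 201), (202, 199, 195)]
[(218, 222, 215), (255, 255, 255), (255, 255, 255), (255, 255, 255), (255, 255, 255), (255, 255, 255), (255, 255, 255), (255, 255, 255), (202, 227, 211), (82, 148, 68), (181, 59, 44), (162, 80, 40), (76, 169, 111), (171, 184, 173), (201, 195, 195), (196, 193, 189), (195, 193, 188), (196, 195, 189), (205, 204, 199), (226, 225, 220)]
[(215, 219, 213), (255, 255, 255), (255, 255, 255), (255, 255, 254), (255, 255, 255), (255, 255, 255), (255, 255, 255), (255, 255, 255), (158, 186, 167), (89, 153, 78), (186, 56, 45), (181, 79, 40), (65, 170, 106), (157, 181, 161), (202, 194, 195), (195, 193, 187), (194, 194, 189), (196, 195, 192), (205, 204, 199), (224, 223, 216)]
```

The pointer is centred again, with green on both sides. On to the blue case.

```bash
python3 -c "
from h import *
plan([.529,.354,.2],.05,16)"
```

```text
16 rows shift [ 0.0065 -0.0251  0.003 ] turn [-0.     0.     0.006] |t|mm 26.1
```

```bash
python3 -m inch '[[0.7,[0.0065,-0.0251,0.003],[0,0,0.006]],[0.7,[0.0065,-0.0251,0.003],[0,0,0.006]],[0.7,[0.0065,-0.0251,0.003],[0,0,0.006]],[0.7,[0.0065,-0.0251,0.003],[0,0,0.006]],[0.7,[0.0065,-0.0251,0.003],[0,0,0.006]],[0.7,[0.0065,-0.0251,0.003],[0,0,0.006]],[0.7,[0.0065,-0.0251,0.003],[0,0,0.006]],[0.7,[0.0065,-0.0251,0.003],[0,0,0.006]]]' >/dev/null; python3 -m inch '[[0.7,[0.0065,-0.0251,0.003],[0,0,0.006]],[0.7,[0.0065,-0.0251,0.003],[0,0,0.006]],[0.7,[0.0065,-0.0251,0.003],[0,0,0.006]],[0.7,[0.0065,-0.0251,0.003],[0,0,0.006]],[0.7,[0.0065,-0.0251,0.003],[0,0,0.006]],[0.7,[0.0065,-0.0251,0.003],[0,0,0.006]],[0.7,[0.0065,-0.0251,0.003],[0,0,0.006]],[0.7,[0.0065,-0.0251,0.003],[0,0,0.006]],[0.7,[0,0,0],[0,0,0]],[0.7,[0,0,0],[0,0,0]]]'>/dev/null; python3 -m inch '[[0.7,[0,0,0],[0,0,0]]]' >/dev/null;  python3 look.py .589 .357 b c4.png 5 -3.14159
```

```text
t 60.42 tcp [0.5273 0.3536 0.1989] yaw 0.0521 tilt [-0.0028 -0.002 ] F [ 0.2387 -0.7546 -0.1798] T [-0.0186  0.0451  0.0244] w 0.699 q [ 0.5223  0.3764  1.6474 -0.0003  1.1212  2.0411]
no mask
mark [135.3, 284.0] [0.5907 0.3515 0.053 ]
```

```bash
python3 look.py .59 .354 b c4.png 5 -3.14159; ls pics | grep c4 || python3 - <<'E'
from h import *
w=cam("wrist"); u=proj(w,[.59,.354,.03])[0].astype(int); b=(u[0]-75,u[1]-75,u[0]+75,u[1]+75)
m=hsv(w,(8,120,90),(24,255,255),b)|hsv(w,(100,120,40),(125,255,255),b)
m=cv2.morphologyEx(m.astype(np.uint8),cv2.MORPH_CLOSE,np.ones((9,9)))
n,L,s,_=cv2.connectedComponentsWithStats(m); k=1+np.argmax(s[1:,4]); m=L==k; print(s[1:])
import h
class F: pass
o=h.manip; f=F(); f.masks_of=lambda c,l:[dict(mask=m,bbox=[b[0],b[1],b[2],b[3]],confidence=0)]; h.manip=f; r=fit(w,(.59,.354),grey=False); h.manip=o
im=w["img"][:,:,::-1].copy()
for Bx,a in((BODY,r[2]),(CAP,r[2]+r[3])): cv2.polylines(im,[cv2.convexHull(proj(w,place(Bx,r[0],r[1],a)).round().astype(np.int32))],True,(0,0,255) if Bx is CAP else (255,0,255),1)
cv2.imwrite("pics/c4.png",cv2.resize(im[b[1]:b[3],b[0]:b[2]],None,fx=4,fy=4))
plan([*r[:2],.0835],r[2]+r[3]-np.pi,6)
E
```

```text
t 60.57 tcp [0.5283 0.3528 0.2002] yaw 0.0501 tilt [-0.0009 -0.0007] F [0.2807 0.2321 0.0188] T [ 0.0557  0.0736 -0.0318] w 0.7 q [ 0.5204  0.3744  1.6474 -0.0002  1.1209  2.0412]
fit [0.5897 0.3544 2.3959 0.8615] bar 3.2573753127321248 cost 0.07 conf 0.93
mark [140.9, 281.2] [0.5868 0.353  0.053 ]
5 rows shift [0.0122 0.0006 0.0202] turn [-0.     -0.     -0.0132] |t|mm 23.6
3 rows shift [0.     0.     0.0133] turn [0. 0. 0.] |t|mm 13.3
c4.png
```

View pics/c4.png

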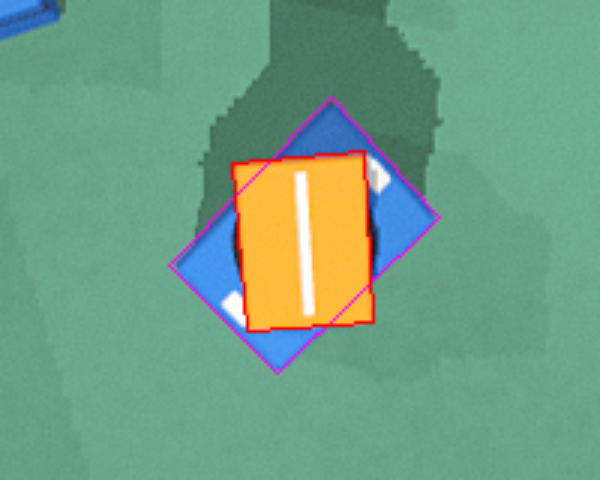

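The right-size blue case fits the 70 x 48 model exactly (cap at crop (303,242)). Going down to grip it.

```bash
python3 -m inch '[[0.7,[0.0122,0.0006,0.0202],[0,0,-0.0132]],[0.7,[0.0122,0.0006,0.0202],[0,0,-0.0132]],[0.7,[0.0122,0.0006,0.0202],[0,0,-0.0132]],[0.7,[0.0122,0.0006,0.0202],[0,0,-0.0132]],[0.7,[0.0122,0.0006,0.0202],[0,0,-0.0132]],[0.7,[0,0,0.012],[0,0,0]],[0.7,[0,0,0],[0,0,0]],[0.7,[0,0,0],[0,0,0]],[0.7,[0,0,0],[0,0,0]]]'>/dev/null; python3 -c "
from h import *;st();plan([.5897,.3544,.064],.1158,2)"
```

```text
t 61.47 tcp [0.5897 0.3557 0.0887] yaw 0.1167 tilt [0.001  0.0007] F [ 0.2822 -0.2228 -0.0478] T [ 0.0013 -0.0111  0.0151] w 0.705 q [0.4795 0.5961 1.5667 0.0002 0.9776 1.9335]
2 rows shift [-0.0001  0.0007  0.0124] turn [-0.0003 -0.0005  0.0004] |t|mm 12.4
```

```bash
python3 -m inch '[[0.7,[-0.0001,0.0006,0.0122],[0,0,0]],[0.7,[-0.0001,0.0006,0.0122],[0,0,0]],[0.7,[0,0,0],[0,0,0]],[0.7,[0,0,0],[0,0,0]],[0,[0,0,0],[0,0,0]],[0,[0,0,0],[0,0,0]],[0,[0,0,0],[0,0,0]],[0,[0,0,0],[0,0,0]],[0,[0,0,0],[0,0,0]],[0,[0,0,0],[0,0,0]]]'; python3 -m inch '[[0,[0,0,-0.01],[0,0,0]],[0,[0,0,-0.03],[0,0,0]],[0,[0,0,-0.04],[0,0,0]],[0,[0,0,0],[0,0,0]],[0,[0,0,0],[0,0,0]],[0,[0,0,0],[0,0,0]]]' >/dev/null
python3 - <<'E'
from h import *
st(); w=cam("wrist"); inhand(w,.0643)
a=JA+.8615; p=JO-.0003*JY
s=plan([*p,.14],a,20)
E
```

```text
time: 62.3
tcp_pos: [0.5901, 0.3545, 0.0637]
ee_rot: [-0.0, 0.998, 0.058, 0.001]
ft_force: [0.0, -0.3, 1.5]
width: 0.431
grip_force: 61.1
t 62.8 tcp [0.5888 0.3538 0.1426] yaw 0.1168 tilt [-0.0016 -0.0008] F [-0.2788 -0.2751 -4.4896] T [ 0.0141  0.0618 -0.0303] w 0.426 q [0.4777 0.5296 1.5476 0.     1.0662 1.9317]
inhand mm [-1.1804 -0.5846] cost 0.026
20 rows shift [-0.0142  0.0164  0.0001] turn [-0.      0.0002 -0.0446] |t|mm 21.6
```

```bash
python3 -m inch '[[0,[-0.0142,0.0164,0],[0,0,-0.0446]],[0,[-0.0142,0.0164,0],[0,0,-0.0446]],[0,[-0.0142,0.0164,0],[0,0,-0.0446]],[0,[-0.0142,0.0164,0],[0,0,-0.0446]],[0,[-0.0142,0.0164,0],[0,0,-0.0446]],[0,[-0.0142,0.0164,0],[0,0,-0.0446]],[0,[-0.0142,0.0164,0],[0,0,-0.0446]],[0,[-0.0142,0.0164,0],[0,0,-0.0446]],[0,[-0.0142,0.0164,0],[0,0,-0.0446]],[0,[-0.0142,0.0164,0],[0,0,-0.0446]]]' >/dev/null; python3 -m inch '[[0,[-0.0142,0.0164,0],[0,0,-0.0446]],[0,[-0.0142,0.0164,0],[0,0,-0.0446]],[0,[-0.0142,0.0164,0],[0,0,-0.0446]],[0,[-0.0142,0.0164,0],[0,0,-0.0446]],[0,[-0.0142,0.0164,0],[0,0,-0.0446]],[0,[-0.0142,0.0164,0],[0,0,-0.0446]],[0,[-0.0142,0.0164,0],[0,0,-0.0446]],[0,[-0.0142,0.0164,0],[0,0,-0.0446]],[0,[-0.0142,0.0164,0],[0,0,-0.0446]],[0,[-0.0142,0.0164,0],[0,0,-0.0446]]]' >/dev/null; python3 -m inch '[[0,[0,0,0],[0,0,0]],[0,[0,0,0],[0,0,0]],[0,[0,0,0],[0,0,0]],[0,[0,0,0],[0,0,0]]]'>/dev/null
python3 - <<'E'
from h import *
st()
a=JA+.8615; p=JO-.0003*JY; plan([*p,.098],a,5)
E
```

```text
t 64.85 tcp [ 0.516  -0.0583  0.1419] yaw 1.0091 tilt [-0.0031  0.001 ] F [ 0.4095 -0.0838 -3.1919] T [ 0.0145 -0.0319  0.0149] w 0.428 q [-0.1965  0.2408  1.9612  0.0004  0.9428  0.365 ]
5 rows shift [-0.0001  0.      0.0088] turn [-0.0006  0.0002  0.0001] |t|mm 8.8
```

```bash
python3 -m inch '[[0,[-0.0001,0,0.0088],[0,0,0]],[0,[-0.0001,0,0.0088],[0,0,0]],[0,[0,0,0.0088],[0,0,0]],[0,[0,0,0.0088],[0,0,0]],[0,[0,0,0.0088],[0,0,0]],[0,[0,0,0],[0,0,0]],[0,[0,0,0],[0,0,0]],[0,[0,0,0],[0,0,0]]]'|egrep 'pos|ft'; python3 -m inch '[[0,[0,0,0.004],[0,0,0]],[0,[0,0,0.004],[0,0,0]],[0,[0,0,0.004],[0,0,0]],[0,[0,0,0],[0,0,0]],[0,[0,0,0],[0,0,0]]]' | egrep 'pos|ft'; python3 -m inch '[[0,[0,0,0.004],[0,0,0]],[0,[0,0,0.004],[0,0,0]],[0,[0,0,0.003],[0,0,0]],[0,[0,0,0],[0,0,0]],[0,[0,0,0],[0,0,0]]]'|egrep 'pos|ft'; python3 -c "
from h import *;st()"
```

```text
tcp_pos: [0.5175, -0.0594, 0.0991]
ft_force: [0.2, -0.5, -2.2]
tcp_pos: [0.5169, -0.0593, 0.0867]
ft_force: [-0.2, -0.2, -3.1]
tcp_pos: [0.5169, -0.0592, 0.0757]
ft_force: [0.8, 0.1, -4.3]
t 66.35 tcp [ 0.5169 -0.0592  0.0757] yaw 1.0088 tilt [-0.001   0.0002] F [ 0.7761  0.0596 -4.2534] T [-0.0307 -0.0658 -0.0047] w 0.429 q [-0.1978  0.3487  1.988   0.      0.8059  0.3641]
```

```bash
python3 -m inch '[[0,[0,0,0.002],[0,0,0]],[0,[0,0,0.0018],[0,0,0]],[0,[0,0,0],[0,0,0]],[0,[0,0,0],[0,0,0]]]' | egrep 'pos|ft'; python3 -m inch '[[0,[0,0,0],[0,0,0.1]],[0,[0,0,0],[0,0,0.1]],[0,[0,0,0],[0,0,0.1]],[0,[0,0,0],[0,0,0.1]],[0,[0,0,0],[0,0,0.1]],[0,[0,0,0],[0,0,0.1]],[0,[0,0,0],[0,0,0.1]],[0,[0,0,0],[0,0,0.1]],[0,[0,0,0],[0,0,0.08]]]'>/dev/null;python3 -c "
from h import *;st()"; python3 -m inch '[[0,[0,0,0],[0,0,0.02]],[0,[0,0,0],[0,0,0.02]]]'>/dev/null; python3 -c "
from h import *;st()"; python3 -m inch '[[0,[0,0,0],[0,0,0.02]]]'>/dev/null; python3 -c "
from h import *;st()"; python3 -m inch '[[0,[0,0,0],[0,0,0.02]]]'>/dev/null; python3 -c "
from h import *;st()"
```

```text
tcp_pos: [0.5171, -0.0593, 0.0722]
ft_force: [-0.2, 0.1, -3.9]
t 67.43 tcp [ 0.5182 -0.0581  0.0724] yaw 0.1241 tilt [0.0023 0.0019] F [ 3.3073  4.512  -5.1391] T [ 0.9397 -0.4287  0.2137] w 0.426 q [-0.1965  0.3548  1.9882  0.0033  0.7968  1.2479]
t 67.6 tcp [ 0.5182 -0.0581  0.0725] yaw 0.0885 tilt [0.0023 0.0019] F [ 2.8883  4.6441 -5.0706] T [ 1.0315 -0.5336  0.2937] w 0.426 q [-0.1966  0.3548  1.9881  0.0032  0.7968  1.2834]
t 67.68 tcp [ 0.5182 -0.0581  0.0724] yaw 0.0687 tilt [0.0022 0.0019] F [ 3.3557  4.6394 -5.5053] T [ 1.0356 -0.5296  0.2246] w 0.425 q [-0.1966  0.3548  1.9882  0.0032  0.7969  1.3033]
t 67.77 tcp [ 0.5182 -0.0581  0.0725] yaw 0.0489 tilt [0.0023 0.0019] F [ 2.6472  5.2779 -6.6593] T [ 1.1039 -0.5693  0.4078] w 0.427 q [-0.1966  0.3548  1.9882  0.0032  0.7968  1.3231]
```

```bash
python3 -m inch '[[0,[0,0,0],[0,0,0.02]]]'>/dev/null; python3 -c "
from h import *;st()"; python3 -m inch '[[0,[0,0,0],[0,0,0.01]]]'>/dev/null; python3 -c "
from h import *;st()"; python3 -m inch '[[0,[0,0,0],[0,0,0]],[0,[0,0,0],[0,0,0]]]'>/dev/null
python3 - <<'E'
from h import *
st(); w=cam("wrist"); wheelv(w)
E
```

```text
t 67.85 tcp [ 0.5182 -0.0582  0.0725] yaw 0.0307 tilt [0.0023 0.0016] F [ 2.3569  6.8828 -5.8944] T [ 1.2691 -0.577   1.0146] w 0.424 q [-0.1964  0.3548  1.9881  0.0028  0.7968  1.3418]
t 67.93 tcp [ 0.5182 -0.0581  0.0724] yaw 0.0226 tilt [0.0022 0.0012] F [ 2.7757  5.2047 -5.827 ] T [ 1.2075 -0.5363  1.2086] w 0.424 q [-0.1962  0.3548  1.9881  0.0022  0.7967  1.3504]
t 68.1 tcp [ 0.5183 -0.0581  0.0725] yaw 0.0237 tilt [0.0022 0.001 ] F [ 3.2242  5.8433 -5.8491] T [ 1.2255 -0.5427  1.0243] w 0.426 q [-0.196   0.3548  1.9881  0.002   0.7967  1.3497]
green 28 jig xy mm 52.578850579653306 32.8820408809812 v 1.98525511012265
red 59 jig xy mm 52.26443406845638 29.80838891175219 v 1.6010486139690236
```

```bash
python3 -m inch '[[0,[0,0,0],[0,0,-0.03]],[0,[0,0,0],[0,0,-0.03]],[0,[0,0,0],[0,0,0]]]'>/dev/null; python3 -c "
from h import *;st()"; python3 -m inch '[[0,[0,0,-0.002],[0,0,-0.02]],[0,[0,0,-0.01],[0,0,0]],[0,[0,0,-0.025],[0,0,0]],[0,[0,0,-0.035],[0,0,0]],[0,[0,0,-0.038],[0,0,0]],[0,[0,0,-0.04],[0,0,0]],[0,[0,0,-0.04],[0,0,0]],[0,[0,0,-0.035],[0,0,0]],[0,[0,0,0],[0,0,0]],[0,[0,0,0],[0,0,0]]]' >/dev/null;python3 - <<'E'
from h import *
st(); w=cam("wrist"); x=inhand(w,.0637); wheelv(w)
plan([.5205,-.2654,.295],-.126,9)
E
```

```text
t 68.4 tcp [ 0.5175 -0.0589  0.0724] yaw 0.0805 tilt [0.0005 0.0004] F [ 0.4659  3.5699 -3.3792] T [ 0.5149 -0.1477  0.0596] w 0.43 q [-0.1973  0.3546  1.9885  0.0007  0.7981  1.2925]
t 69.23 tcp [ 0.5188 -0.06    0.3013] yaw 0.0984 tilt [ 0.0074 -0.002 ] F [-0.7383  0.9463 -4.3361] T [ 0.0271 -0.0081  0.0199] w 0.429 q [-0.1983  0.0567  1.8209 -0.0005  1.2563  1.2742]
inhand mm [-0.576   0.2874] cost 0.02
green 1 jig xy mm 56.17118927555764 35.38526071274799 v 2.298157589093499
red 7 jig xy mm 50.798148850807024 31.37914512846448 v 1.79739314105806
9 rows shift [0.0004 0.0229 0.0004] turn [ 0.0001 -0.0002  0.0249] |t|mm 22.9
```

```bash
python3 -m inch '[[0,[0.0004,0.0229,0.0004],[0,0,0.0249]],[0,[0.0004,0.0229,0.0004],[0,0,0.0249]],[0,[0.0004,0.0229,0.0004],[0,0,0.0249]],[0,[0.0004,0.0229,0.0004],[0,0,0.0249]],[0,[0.0004,0.0229,0.0004],[0,0,0.0249]],[0,[0.0004,0.0229,0.0004],[0,0,0.0249]],[0,[0.0004,0.0229,0.0004],[0,0,0.0249]],[0,[0.0004,0.0229,0.0004],[0,0,0.0249]],[0,[0.0004,0.0229,0.0004],[0,0,0.0249]],[0,[0,0,0],[0,0,0]]]' >/dev/null; python3 -m inch '[[0,[0,0,0],[0,0,0]],[0,[0,0,0],[0,0,0]],[0,[0,0,0],[0,0,0]],[0,[0,0,0],[0,0,0]]]' >/dev/null; python3 -c "
from h import *
st();plan([.5210,-.2655,.265],-.126,4)"
```

```text
t 70.45 tcp [ 0.5204 -0.2638  0.2929] yaw -0.1241 tilt [-0.0014  0.0011] F [ 0.6683 -0.4333 -3.198 ] T [-0.0315 -0.0402 -0.0128] w 0.427 q [-0.544   0.1914  1.687   0.0003  1.2649  1.1509]
4 rows shift [0.0002 0.0004 0.007 ] turn [-0.0002  0.0004  0.0005] |t|mm 7.0
```

```bash
python3 -m inch '[[0,[0,0.0003,0.007],[0,0,0.0005]],[0,[0,0.0003,0.007],[0,0,0.0005]],[0,[0,0,0.007],[0,0,0.0005]],[0,[0,0,0.006],[0,0,0]],[0,[0,0,0],[0,0,0]],[0,[0,0,0],[0,0,0]],[0,[0,0,0],[0,0,0]],[0,[0,0,0],[0,0,0]]]' |egrep 'pos|ft'; python3 -c "
from h import *
plan([.5210,-.2655,.2612],-.126,1)"
```

```text
tcp_pos: [0.5209, -0.2658, 0.2672]
ft_force: [-0.3, -1.1, -3.3]
1 rows shift [ 0.     -0.0003  0.006 ] turn [ 0.0004 -0.0009 -0.0008] |t|mm 6.0
```

```bash
python3 -m inch '[[0,[0,-0.0002,0.003],[0,0,0]],[0,[0,0,0.003],[0,0,0]],[0,[0,0,0],[0,0,0]],[0,[0,0,0],[0,0,0]],[0,[0,0,0],[0,0,0]]]' |egrep 'pos|ft'; python3 -m inch '[[0,[0,0,0.0008],[0,0,0]],[0,[0,0,0],[0,0,0]],[0,[0,0,0],[0,0,0]]]'|egrep 'pos|ft'; python3 -m inch '[[0,[0,0,0.0006],[0,0,0]],[0,[0,0,0],[0,0,0]],[0,[0,0,0],[0,0,0]]]'|egrep 'pos|ft';python3 -m inch '[[0,[0,0,0.0005],[0,0,0]],[0,[0,0,0],[0,0,0]],[0,[0,0,0],[0,0,0]]]'|egrep 'pos|ft'
```

```text
tcp_pos: [0.5206, -0.2654, 0.2607]
ft_force: [0.0, 0.2, -2.5]
tcp_pos: [0.5206, -0.2654, 0.2599]
ft_force: [-1.4, 0.6, -2.8]
tcp_pos: [0.5208, -0.2655, 0.2597]
ft_force: [-0.1, 0.2, -2.3]
tcp_pos: [0.521, -0.2656, 0.2596]
ft_force: [0.7, -0.2, 1.3]
```

Contact is made, so I release, retreat and look.

```bash
python3 -m inch '[[0.6,[0,0,0],[0,0,0]],[0.6,[0,0,0],[0,0,0]],[0.6,[0,0,0],[0,0,0]],[0.6,[0,0,-0.02],[0,0,0]],[0.6,[0,0,-0.03],[0,0,0]],[0.6,[-0.02,0,-0.04],[0,0,0]],[0.6,[-0.03,0,-0.03],[0,0,0]],[0.6,[-0.02,0,0],[0,0,0]],[0.6,[0,0,0],[0,0,0]],[0.6,[0,0,0],[0,0,0]]]'>/dev/null; python3 -m inch '[[0.7,[0,0,0],[0,0,0]],[0.7,[0,0,0],[0,0,0]]]' >/dev/null;  python3 - <<'E'
from h import *
st(); w=cam("wrist"); fit(w,(.52,-.2655),z=.196,grey=False); 
plan([.46,-.05,.25],.147,10)
E
```

```text
t 73.28 tcp [ 0.4534 -0.2566  0.3741] yaw -0.1266 tilt [-0.0015  0.0014] F [-0.6178  0.6416  0.114 ] T [-0.0111 -0.0352 -0.0309] w 0.699 q [-0.5988  0.013   1.7213  0.0003  1.4093  1.0985]
fit [ 0.521  -0.2655  3.017  -0.0116] bar 3.005406778701592 cost 0.11 conf 0.59
10 rows shift [ 0.0006 -0.0207  0.0124] turn [-0.0001  0.0002 -0.0273] |t|mm 24.2
```

```bash
python3 -m inch '[[0.7,[0.0006,-0.0207,0],[0,0,-0.0273]],[0.7,[0.0006,-0.0207,0],[0,0,-0.0273]],[0.7,[0.0006,-0.0207,0],[0,0,-0.0273]],[0.7,[0.0006,-0.0207,0],[0,0,-0.0273]],[0.7,[0.0006,-0.0207,0],[0,0,-0.0273]],[0.7,[0.0006,-0.0207,0],[0,0,-0.0273]],[0.7,[0.0006,-0.0207,0],[0,0,-0.0273]],[0.7,[0.0006,-0.0207,0.02],[0,0,-0.0273]],[0.7,[0.0006,-0.0207,0.03],[0,0,-0.0273]],[0.7,[0.0006,-0.0207,0.035],[0,0,-0.0273]]]' >/dev/null; python3 -m inch '[[0.7,[0,0,0.039],[0,0,0]],[0.7,[0,0,0],[0,0,0]],[0.7,[0,0,0],[0,0,0]],[0.7,[0,0,0],[0,0,0]]]' >/dev/null
python3 - <<'E'
from h import *
st(); w=cam("wrist"); wheelv(w)
u,v=proj(w,[*(JO+.04*JX+.03*JY),.01])[0].astype(int)
a=cv2.resize(w["img"][max(0,v-55):v+55,max(0,u-70):u+70,::-1],(560,440),interpolation=cv2.INTER_CUBIC)
s=cam("side")["img"][100:260,220:320,::-1]; s=cv2.resize(s,(240,440)); 
cv2.imwrite("pics/fin.png",np.hstack([a,s]))
E
```

```text
t 74.55 tcp [ 0.4613 -0.0509  0.253 ] yaw 0.146 tilt [ 0.0017 -0.0005] F [-0.9034  0.7826  0.7624] T [-0.0541 -0.0341 -0.0107] w 0.698 q [-0.2037 -0.0145  1.9943 -0.0002  1.16    1.2211]
green 9 jig xy mm 52.61631770221107 35.573944726158096 v 2.321743090769762
red 10 jig xy mm 50.14683752283775 32.24046408453971 v 1.9050580105674637
```

View pics/fin.png

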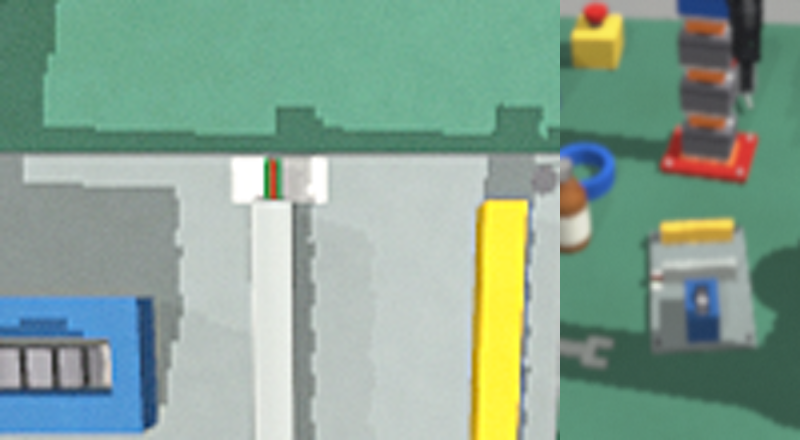

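The pointer (272,178) is centred in the green band, and the column (708,90) stands straight on the red plate with blue on top. The arm is clear, so I hand in.

```bash
python3 -c "
from rig import manip
print(manip.finish_job())"
```

```text
the job is handed in; nothing more can be done
None
```

I handed the job in at about 75 s: pointer at about 1.9 in the green band, all four caps (three grey, one blue) twisted to the stop, and the cases stacked square on the plate within about 2 mm with blue on top; the third twist had pushed the pointer to or just past the band's upper edge, so I rolled the wheel back before twisting the blue case.

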